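Pack the press tooling into its tote

ROBOT

A 6-joint arm with a two-finger parallel gripper is mounted at the origin on the work surface. World frame = base frame: x ahead of the robot, y to its left, z up, the work surface at z = 0. Lengths are in m, angles in rad, forces in N, time in s.
With the tool pointing down it reaches from about 0.35 to 0.85 m from the base axis. Payload 8.1 kg.
Tool frame: the origin (TCP) lies midway between the tips of the shut fingers; the grasp point (between the pads) lies 19 mm behind it; z points along the fingers, y is the direction in which the jaws open and shut (so a half turn about z gives the same grasp; the last joint's range is limited). The gripper opens to 93 mm and grips with 3 to 60 N. Pads are 15 mm wide; open, the fingers measure 128 mm over their backs; the gripper's body (75 mm by 188 mm) begins 65 mm behind the grasp point.
Start: joints at [1.028, 0.13, 1.488, -0, 1.523, -0.085], TCP at [0.265, 0.538, 0.219] pointing down, gripper open.
Joint ranges: [-2.96, 2.96], [-0.89, 2.26], [0.02, 2.5], [-1.34, 4.48], [0, 2.73], [-2.66, 2.66]. Speed limits (rad/s): [2.39, 2.39, 2.79, 3.14, 3.14, 3.14].

INTERFACE

Orientations are given as a rotation vector (axis times angle).
In Python, from plant import robot gives the robot as it stands. The module is installed in compiled form; this text tells all that it offers.
- The arm moves only by the shell command python3 -m pendant 'ROWS' [FORCE]. ROWS is JSON, a list of rows, each an object with "translation": the shift along the tool's x, y, z in mm, a list of three; "twist": the turn, a rotation vector about the tool's x, y, z in rad, a list of three; "grip": the opening, from -1 (shut) to 1 (fully open). A call has exactly 10 rows; each row shifts and turns the pose as measured when the row begins, along the tool's axes as they then stand; what a row does not reach is not made up. A row lasts 1/10 s, in which the tool goes at most 50 mm and 8.59 degrees, less where a joint would pass 70% of its speed; a pose out of reach is approached as far as the arm can. A call is refused whole if a number of a shift passes 50 or a number of a turn 0.15, either way. A call with a gripper value outside its range is refused whole. The fingers move at their own pace and stop on an object; FORCE is the grip in N (left out, the last holds). Time passes only in rows, so rows that do not move let the fingers close, or fill a call up. It gives the time, the measured TCP pose, the force and the opening at its end, in the units of the state.
- robot.read_state(): the state, without advancing time (a new reading comes with each control period).
- robot.read_camera(name): name is "scene" or "top"; returns (picture, depth): 400x640x3 uint8, red, green, blue; 400x640 float32, m along the optical axis (not along the pixel's ray), 0 where there is no reading.
- robot.camera_info(name): a dict with "vertical_fov" (degrees; the focal length in pixels is half the picture's height over the tangent of half this angle, whatever the lens; pixels are square), "cx", "cy" (the principal point, pixels), "D" ([k1, k2, p1, p2, k3] as OpenCV has them; the pictures are not rectified), "cam_to_world" (4x4, takes a point from camera to world coordinates). Camera axes: x right, y up, looking along -z (the intrinsics and any distortion apply to the point x, -y, -z); pixel columns grow to the right and rows downward; lengths in m; the calibration is good to about 2 mm. A picture is of the moment at which its call begins. camera_info takes no time and is no camera call.
- robot.close_job(): hands the job in, once; it reports no verdict.
The state is a dict: "t": time; "q": joint angles; "dq": joint speeds; "joint_torque": joint torques, N m; "tool_pos": TCP position; "orientation": TCP orientation; "force": force on the tool from outside, world axes, zero at the start; "wrist_torque": the same for the moment, N m; "opening": finger opening in m.
Only numpy, scipy, OpenCV 4.12 (cv2) and the standard library are available. Lean on these libraries where they do the work, as an engineer would, in place of code of your own. Each camera call takes 0.05 s, during which the arm holds its last target. There are 200 camera calls.

TASK

Pack the tooling for the next press run into the blue tote: stand the tall steel sleeve, the wooden block (both leaning in the sloping rack) and the white jar upright in one row in the long bay, down on its floor, and seat the aluminium plate flat and fully home in the shallow pocket at the tote's end, its cut corner at the pocket's filled corner. Set everything down gently, without dropping it, and leave the other things on the bench where they are.

Things in the scene. Friction and masses are not known exactly. Their poses are not given: they have to be found in the camera images.
- tote: blue steel tote, fixed to the bench; open on top, 80 mm wide (its x) and 299 mm long (its y), floor and walls 5 mm thick. It has two parts: a packing bay with walls 35 mm high, and at its +y end a shallow pocket with a rim 17 mm high (both heights from the bench). Origin: centre of its underside, z up. The 35 mm high wall between bay and pocket is at y = 51.5 to 56.5 mm
- bay (a point): centre of the packing bay's inner floor (5 mm above the bench), axes as the tote. The bay is 70 mm wide (x) and 196 mm long (y) inside: the sleeve, the block and the jar fit in one row along y, in any order, with 12 mm to spare in all
- pocket (a point): centre of the pocket's floor (5 mm above the bench), axes as the tote. The pocket is 70 mm (x) by 88 mm (y) inside and 12 mm deep; its corner at +x, +y is filled by an 18 mm square block as high as the rim
- rack: grey steel rack, fixed, 110 mm (x) by 250 mm (y). Its floor slopes 25 degrees down towards its -x (the robot): what stands in it leans with its top 25 degrees towards -x. Two slots centred at y = -58 and +58 mm, guides 15 mm high beside them, front lip 30 mm high (square to the sloping floor). Origin: centre of its underside, z up (not tilted)
- sleeve: tall steel sleeve: open tube of outer diameter 60 mm, bore 48 mm, 85 mm long, about 0.6 kg, standing in one of the rack's slots (either), leaning with it. Origin: centre of its lower end, z along the tube to its upper end
- block: plain pale wooden press block, 60 mm (x) by 56 mm (y) by 85 mm (z), about 0.4 kg, standing in the rack's other slot, leaning with it, its y along the rack's y. Origin: centre of its underside, z to its upper end.
- jar: white plastic jar with a black cap, diameter 64 mm, 100 mm high, straight side up to 70 mm, narrower above, about 0.35 kg, standing on the bench. Origin: centre of its underside, z up
- plate: aluminium pressure plate lying on the bench, about 0.4 kg: 64 mm (x) by 82 mm (y), 14 mm thick, its corner at +x, +y cut out square by 20 mm; on its middle stands a grip block 34 mm (x) by 46 mm (y) rising from 14 to 56 mm above the underside. Origin: centre of the 64 x 82 mm underside, z up. It fits the pocket with its axes along the tote's, 3 mm free on every side
- short_sleeve: short steel sleeve, a bystander: open tube of outer diameter 56 mm, 45 mm high, standing on the bench. Origin: centre of its underside
- fibre_ring: flat brown fibre ring, a bystander: 90 mm across, 22 mm high. Origin: centre of its underside
- bottle: blue plastic bottle, a bystander: 68 mm across, 190 mm high, standing. Origin: centre of its underside
- screwdriver: screwdriver with a red handle lying on the bench, a bystander, 200 mm long. Origin: underside, its x axis along the tool
- wrench: steel wrench lying on the bench, a bystander, 200 mm long. Origin: underside, its x axis along the tool
- weight: brass scale weight with a knob, a bystander: 52 mm across, 65 mm high. Origin: centre of its underside
There are look-alikes about, which are no part of the job. What is shaped like the sleeve but green or purple is not meant.

How it is judged:
By the outcome, as a careful person would: the job done as asked, in the order asked, and still so for the second after the job is handed in, with the robot touching nothing.
It also fails if it takes over 72 s, if anything falls off the work surface, if the arm or the gripper's body presses on something with over 40 N, if the wrist force passes 120 N, or if a joint passes its speed limit or range.

## Working session

There is one attempt and no reset: what is moved stays moved. The work goes in short steps, Python scripts to look and compute and a shell command to move; the robot and the scene stay as the last step left them, time stands still between calls to the robot, and variables do not carry over. Pictures are saved under pics/ and viewed, about 8 in all and at most 12, crops included, and the job is handed in when it is done.

```bash
mkdir -p pics
cat > h.py <<'E'
import numpy as np, cv2
from plant import robot
from scipy.spatial.transform import Rotation as R
def cam(n):
    i=robot.camera_info(n); f=200/np.tan(np.radians(i["vertical_fov"])/2)
    return np.array([[f,0,i["cx"]],[0,f,i["cy"]],[0,0,1]]),np.array(i["D"],float),np.array(i["cam_to_world"])
def ray(n,px):
    K,D,T=cam(n); u=cv2.undistortPoints(np.array(px,float).reshape(-1,1,2),K,D).reshape(-1,2)
    d=np.c_[u[:,0],-u[:,1],-np.ones(len(u))]
    return T[:3,3],d@T[:3,:3].T
def onz(n,px,z):
    o,d=ray(n,px); return o+d*((z-o[2])/d[:,2])[:,None]
def pts(n,px,depth):
    px=np.array(px).reshape(-1,2); o,d=ray(n,px); return o+d*depth[px[:,1],px[:,0]][:,None]
def cloud(n,depth):
    v,u=np.mgrid[0:400,0:640]; return pts(n,np.c_[u.ravel(),v.ravel()],depth).reshape(400,640,3)
E
python3 - <<'E'
from h import *
print(robot.read_state())
for n in("scene","top"):
    p,d=robot.read_camera(n); np.savez(f"{n}0.npz",p=p,d=d); cv2.imwrite(f"pics/{n}0.png",p[:,:,::-1]); print(n,robot.camera_info(n))
E
```

```text
{'t': 0.0, 'q': array([ 1.02759670e+00,  1.31136554e-01,  1.48926391e+00,  5.25600778e-06,
        1.52300631e+00, -8.54110466e-02]), 'dq': array([ 0.0009497 , -0.00054218, -0.00217142,  0.00177152, -0.00119758,
       -0.00082513]), 'joint_torque': array([ 6.47920842e-05, -5.59859169e+01, -4.91758919e+01,  7.66956504e-02,
        3.59883439e-02, -1.81343976e-04]), 'tool_pos': array([0.26487022, 0.53774148, 0.21761059]), 'orientation': array([-7.12701602e-01, -3.05910094e+00,  2.70697967e-03]), 'force': array([-0.96013584, -0.283062  , -0.2735702 ]), 'wrist_torque': array([ 0.03832056,  0.01485766, -0.03829973]), 'opening': 0.0933088740177942}
scene {'vertical_fov': 48.63797320690399, 'cx': 325.9612666713919, 'cy': 195.2010388768315, 'D': array([0.04200122, 0.        , 0.        , 0.        , 0.        ]), 'cam_to_world': array([[ 0.69664236, -0.56333308,  0.4442356 ,  1.20041756],
       [ 0.71730897,  0.55775934, -0.41757916, -0.55228089],
       [-0.0125404 ,  0.60955751,  0.79264265,  1.17852844],
       [ 0.        ,  0.        ,  0.        ,  1.        ]])}
top {'vertical_fov': 46.20410586712625, 'cx': 312.34721947590634, 'cy': 204.25349495171923, 'D': array([-0.0482935,  0.       ,  0.       ,  0.       ,  0.       ]), 'cam_to_world': array([[ 8.38681342e-02,  9.73758050e-01, -2.11568891e-01,
         2.86976160e-01],
       [-9.96476810e-01,  8.20241978e-02, -1.74927794e-02,
         5.01563463e-02],
       [ 3.20033759e-04,  2.12290580e-01,  9.77206532e-01,
         1.31627396e+00],
       [ 0.00000000e+00,  0.00000000e+00,  0.00000000e+00,
         1.00000000e+00]])}
```

View pics/top0.png

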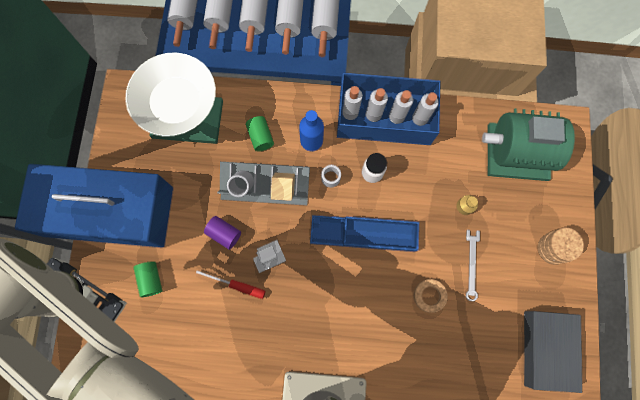

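View pics/scene0.png

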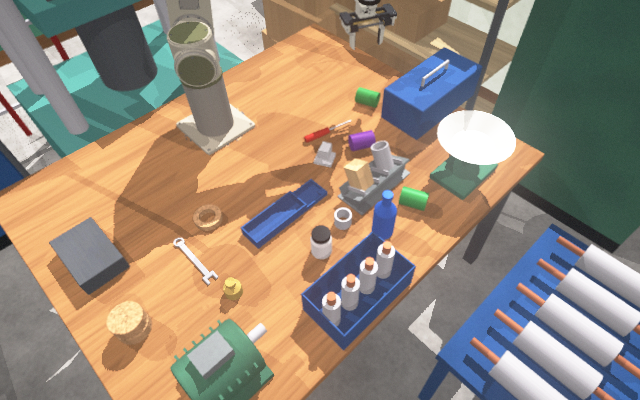

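Top view: sleeve in the rack at (237,183), block in the rack at (283,186), jar at (374,167), plate at (268,255), tote at (363,233) with its pocket on the left (+y). The look-alike tubes are green at (260,133) and (148,279) and purple at (222,233). Only the steel-grey tube leaning in the rack fits the sleeve. The other grey ring, at (331,175), is the low short sleeve on the bench. I'll enlarge to confirm and measure.

```bash
cat > m.py <<'E'
from h import *
z=np.load("top0.npz"); p,d=z["p"],z["d"]; C=cloud("top",d)
hsv=cv2.cvtColor(p,cv2.COLOR_RGB2HSV)
def box(m,name):
    P=C[m]; r=cv2.minAreaRect((P[:,:2]*1000).astype(np.float32)); print(name,m.sum(),np.round(r[0],1),np.round(r[1],1),round(r[2],1),"z med",np.round(np.median(P[:,2])*1000,1),"mean",np.round(P.mean(0)*1000,1))
def reg(x0,x1,y0,y1):
    m=np.zeros((400,640),bool); m[y0:y1,x0:x1]=1; return m&(d>0)
Z=C[:,:,2]
blue=(hsv[:,:,0]>100)&(hsv[:,:,0]<125)&(hsv[:,:,1]>120)
t=reg(300,428,205,260)&blue
box(t&(Z>.0),"tote all"); box(t&(Z>.028),"tote high"); box(t&(Z>.012)&(Z<.022),"tote rim")
# bright-rect of tote at pixel level
box(reg(250,290,235,275)&(Z>.045),"grip top"); box(reg(250,290,235,275)&(Z>.007)&(Z<.03),"plate")
box(reg(360,390,150,185)&(Z>.09),"jar cap"); box(reg(360,390,150,185)&(Z>.02)&(Z<.2),"jar")
r=reg(215,312,158,206)
box(r&(Z>.015),"rack+"); 
b=reg(268,300,160,203)&(hsv[:,:,0]<25)&(hsv[:,:,1]>40)&(hsv[:,:,2]>180)
box(b&(Z>.08),"block hi")
s=reg(218,252,160,203); box(s&(Z>.08),"sleeve hi")
for n,m in(("block",b&(Z>.07)),("sleeve",s&(Z>.07))): print(n,np.round(np.percentile(C[m],[1,50,99],axis=0)*1000,1).tolist())
cv2.imwrite("pics/crop0.png",cv2.resize(p[150:280,210:430,::-1],None,fx=3.6,fy=3.6,interpolation=cv2.INTER_CUBIC))
E
python3 m.py
```

```text
tote all 2887 [498.8 -76.9] [ 81.2 297. ] 0.3 z med 5.2 mean [501.3 -80.2   9.7]
tote high 370 [ 499.1 -123.2] [ 81.2 204.5] 0.3 z med 33.5 mean [ 498.3 -118.7   33.5]
tote rim 262 [499.  -76.3] [ 79.8 295.8] 0.2 z med 16.1 mean [507.9 -14.1  16.3]
grip top 217 [412.5 185.2] [34.9 45.8] 29.0 z med 54.6 mean [411.6 184.9  54.6]
plate 393 [412.1 185. ] [64.4 81.9] 28.7 z med 12.7 mean [409.1 178.   12.8]
jar cap 333 [680.3 -92. ] [56.  52.3] 3.5 z med 98.6 mean [680.  -91.8  98.5]
jar 537 [678.3 -90.5] [59.4 59.9] 14.4 z med 96.3 mean [672.5 -89.1  83.5]
rack+ 2941 [609.3 215. ] [111.8 250.3] 1.0 z med 57.1 mean [612.9 211.7  68.7]
block hi 456 [582. 157.] [55.  54.7] 1.3 z med 118.8 mean [581.4 156.8 118.5]
sleeve hi 291 [589.7 269.9] [57.9 74.8] 75.1 z med 109.7 mean [587.1 271.2 108.9]
block [[555.1, 130.1, 104.9], [581.5, 156.7, 118.8], [608.4, 183.9, 132.0]]
sleeve [[554.3, 243.3, 70.8], [589.4, 272.6, 107.5], [646.6, 307.4, 130.8]]
```

View pics/crop0.png

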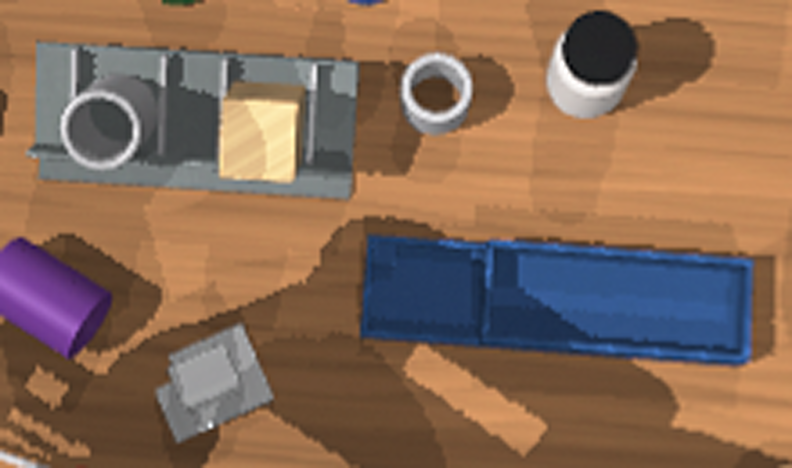

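The crop confirms it: grey sleeve at (100,128) and block at (262,130) in the rack. The plate's notch is on its left (about (160,370)), so it is turned about +29° from the tote. Short check against the second camera, plus a motion helper.

```bash
cat > go.py <<'E'
# go.py x y z(mm) tilt(deg, tool z leans to +x) yaw(deg, jaw direction) N -> equal rows (screw motion)
import sys
from h import *
from scipy.linalg import logm,expm
x,y,z,tilt,yaw,N=map(float,sys.argv[1:7]); s=robot.read_state()
def T(R_,p): M=np.eye(4); M[:3,:3]=R_; M[:3,3]=p; return M
A=T(R.from_rotvec(s["orientation"]).as_matrix(),s["tool_pos"])
a=np.radians(yaw); t=np.radians(tilt)
y0=np.array([np.cos(a),np.sin(a),0]); zt=np.array([0,0,-1.])
h=np.cross(zt,y0)*-1  # tilt about the jaw axis, only used with yaw~90
zt=np.cos(t)*zt+np.sin(t)*h; x0=np.cross(y0,zt)
B=T(np.c_[x0,y0,zt],np.array([x,y,z])/1000)
D=np.linalg.inv(A)@B; D1=expm(np.real(logm(D))/N)
print("t %.2f pos"%s["t"],np.round(s["tool_pos"]*1000,1),"F",np.round(s["force"],1),"open",round(s["opening"]*1000,1),"q",np.round(s["q"],2))
print("world d",np.round(np.array([x,y,z])-s["tool_pos"]*1000,1),"zt",np.round(zt,2))
print("total: trans",np.round(D[:3,3]*1000,1),"twist",np.round(R.from_matrix(D[:3,:3]).as_rotvec(),3))
print("per row: trans",np.round(D1[:3,3]*1000,1),"twist",np.round(R.from_matrix(D1[:3,:3]).as_rotvec(),4))
E
python3 - <<'E'
from h import *
z=np.load("scene0.npz"); p,d=z["p"],z["d"]; C=cloud("scene",d); Z=C[:,:,2]
def box(m,n):
    P=C[m]; r=cv2.minAreaRect((P[:,:2]*1000).astype(np.float32)); print(n,len(P),np.round(r[0],1),np.round(r[1],1),round(r[2],1),np.round(np.median(P,0)*1000,1))
def near(x,y,rx,ry,lo,hi): return (d>0)&(abs(C[...,0]-x)<rx)&(abs(C[...,1]-y)<ry)&(Z>lo)&(Z<hi)
box(near(.499,-.077,.06,.17,.022,.05),"tote high"); box(near(.499,-.077,.06,.17,.012,.05),"tote")
box(near(.412,.185,.04,.05,.045,.08),"grip"); box(near(.68,-.09,.05,.05,.09,.12),"jar cap")
box(near(.582,.157,.05,.04,.1,.15),"block top"); box(near(.585,.272,.05,.05,.1,.15),"sleeve top")
zt=np.load("top0.npz"); Ct=cloud("top",zt["d"])
for CC in(C,Ct):
    m=(CC[...,2]>.02)&(CC[...,2]<.3)&(abs(CC[...,1]+.09)<.1)&(CC[...,0]>.72)&(CC[...,0]<.9); print("crate min x",CC[m][:,0].min())
print("floor z",np.median(Z[near(.45,-.2,.02,.02,-.02,.02)]),np.median(Ct[...,2][(abs(Ct[...,0]-.42)<.02)&(abs(Ct[...,1]+.15)<.02)]))
E
python3 go.py 563 272 158 25 91 10
```

```text
tote high 505 [500.  -82.8] [ 87.3 289.6] 0.1 [ 508.6 -129.6   31.9]
tote 896 [500.  -77.9] [ 87.3 300.1] 0.1 [ 508.4 -104.8   24.9]
grip 112 [415.3 182.9] [35.3 47.5] 27.0 [416.  180.8  55.4]
jar cap 274 [683.1 -92.6] [52.3 58.2] 47.2 [684.8 -94.   99.6]
block top 358 [591.4 154.7] [70.4 59.3] 2.0 [601.7 150.  116.3]
sleeve top 243 [591.3 274.4] [65.8 64.2] 19.3 [599.5 266.7 111.9]
crate min x 0.7809825681523006
crate min x 0.7784698125848319
floor z 0.003510423317124589 -0.001370273064087213
t 0.10 pos [264.9 537.8 217.7] F [-0.   0.6 -0.3] open 93.0 q [ 1.03  0.13  1.49  0.    1.52 -0.09]
world d [ 298.1 -265.8  -59.7] zt [-0.42 -0.01 -0.91]
total: trans [-384.9 -106.6   59.8] twist [ 0.102  0.427 -0.468]
per row: trans [-36.5 -18.5  -0.8] twist [ 0.0102  0.0427 -0.0468]
```

```bash
sed -i 's/np.cross(zt,y0)\*-1/np.cross(zt,y0)/' go.py; python3 go.py 566 272 150 25 91 10
```

```text
t 0.10 pos [264.9 537.8 217.7] F [-0.   0.6 -0.3] open 93.0 q [ 1.03  0.13  1.49  0.    1.52 -0.09]
world d [ 301.1 -265.8  -67.7] zt [ 0.42  0.01 -0.91]
total: trans [-387.6 -105.3   67.8] twist [-0.105 -0.429 -0.467]
per row: trans [-34.3 -18.9  13.5] twist [-0.0105 -0.0429 -0.0467]
```

```bash
python3 -m pendant '[{"translation":[-34.3,-18.9,13.5],"twist":[-0.0105,-0.0429,-0.0467],"grip":1},{"translation":[-34.3,-18.9,13.5],"twist":[-0.0105,-0.0429,-0.0467],"grip":1},{"translation":[-34.3,-18.9,13.5],"twist":[-0.0105,-0.0429,-0.0467],"grip":1},{"translation":[-34.3,-18.9,13.5],"twist":[-0.0105,-0.0429,-0.0467],"grip":1},{"translation":[-34.3,-18.9,13.5],"twist":[-0.0105,-0.0429,-0.0467],"grip":1},{"translation":[-34.3,-18.9,13.5],"twist":[-0.0105,-0.0429,-0.0467],"grip":1},{"translation":[-34.3,-18.9,13.5],"twist":[-0.0105,-0.0429,-0.0467],"grip":1},{"translation":[-34.3,-18.9,13.5],"twist":[-0.0105,-0.0429,-0.0467],"grip":1},{"translation":[-34.3,-18.9,13.5],"twist":[-0.0105,-0.0429,-0.0467],"grip":1},{"translation":[-34.3,-18.9,13.5],"twist":[-0.0105,-0.0429,-0.0467],"grip":1}]' 50; python3 go.py 566 272 150 25 91 3
```

```text
t: 1.1
tool_pos: [0.5726, 0.2664, 0.144]
orientation: [-0.061, 2.696, -0.001]
force: [-0.2, -0.1, -0.8]
opening: 0.093
t 1.10 pos [572.6 266.4 144. ] F [-0.2 -0.1 -0.8] open 93.0 q [ 0.47 -0.09  1.92 -0.23  0.92 -1.05]
world d [-6.6  5.6  6. ] zt [ 0.42  0.01 -0.91]
total: trans [ 3.1  5.8 -8.2] twist [0.001 0.009 0.028]
per row: trans [ 1.1  1.9 -2.7] twist [0.0004 0.003  0.0092]
```

```bash
python3 go.py 598.5 272.5 82 25 91 6
```

```text
t 1.10 pos [572.6 266.4 144. ] F [-0.2 -0.1 -0.8] open 93.0 q [ 0.47 -0.09  1.92 -0.23  0.92 -1.05]
world d [ 25.9   6.1 -62. ] zt [ 0.42  0.01 -0.91]
total: trans [ 3.1  5.6 67.2] twist [0.001 0.009 0.028]
per row: trans [ 0.5  0.9 11.2] twist [0.0002 0.0015 0.0046]
```

```bash
python3 -m pendant '[{"translation":[3.1,5.6,3.2],"twist":[0.001,0.009,0.028],"grip":1},{"translation":[0,0,16],"twist":[0,0,0],"grip":1},{"translation":[0,0,16],"twist":[0,0,0],"grip":1},{"translation":[0,0,16],"twist":[0,0,0],"grip":1},{"translation":[0,0,14],"twist":[0,0,0],"grip":1},{"translation":[0,0,2],"twist":[0,0,0],"grip":1},{"translation":[0,0,0],"twist":[0,0,0],"grip":-1},{"translation":[0,0,0],"twist":[0,0,0],"grip":-1},{"translation":[0,0,0],"twist":[0,0,0],"grip":-1},{"translation":[0,0,0],"twist":[0,0,0],"grip":-1}]' 50; python3 go.py 598.5 272.5 82 25 91 6; python3 go.py 566 272 150 25 90 4
```

```text
t: 2.1
tool_pos: [0.6007, 0.2674, 0.0784]
orientation: [-0.016, 2.706, 0.004]
force: [-3.3, 11.4, 2.7]
opening: 0.0657
t 2.10 pos [600.7 267.4  78.4] F [-3.3 11.4  2.7] open 65.7 q [ 0.44  0.06  1.89 -0.25  0.8  -1.  ]
world d [-2.2  5.1  3.6] zt [ 0.42  0.01 -0.91]
total: trans [ 0.4  5.1 -4.2] twist [-0.002 -0.001 -0.005]
per row: trans [ 0.1  0.9 -0.7] twist [-0.0004 -0.0002 -0.0009]
t 2.10 pos [600.7 267.4  78.4] F [-3.3 11.4  2.7] open 65.7 q [ 0.44  0.06  1.89 -0.25  0.8  -1.  ]
world d [-34.7   4.6  71.6] zt [ 0.42 -0.   -0.91]
total: trans [  1.2   5.  -79.5] twist [ 0.005 -0.001  0.01 ]
per row: trans [  0.3   1.2 -19.9] twist [ 0.0012 -0.0002  0.0026]
```

```bash
python3 -m pendant '[{"translation":[0,3,-1],"twist":[0,0,0],"grip":-0.1},{"translation":[0,3,-1],"twist":[0,0,0],"grip":-0.1},{"translation":[0,1,-1],"twist":[0,0,0],"grip":-1},{"translation":[0,0,0],"twist":[0,0,0],"grip":-1},{"translation":[0,0,0],"twist":[0,0,0],"grip":-1},{"translation":[0,0,0],"twist":[0,0,0],"grip":-1},{"translation":[0,0,0],"twist":[0,0,0],"grip":-1},{"translation":[0,0,0],"twist":[0,0,0],"grip":-1},{"translation":[0,0,0],"twist":[0,0,0],"grip":-1},{"translation":[0,0,0],"twist":[0,0,0],"grip":-1}]' 50; python3 go.py 598.5 272.5 82 25 91 6; python3 go.py 566 272 150 25 90 4
```

```text
t: 3.1
tool_pos: [0.5991, 0.2736, 0.0805]
orientation: [-0.017, 2.706, 0.0]
force: [3.5, 0.4, -5.5]
opening: 0.0608
t 3.10 pos [599.1 273.6  80.5] F [ 3.5  0.4 -5.5] open 60.8 q [ 0.46  0.07  1.89 -0.26  0.81 -0.99]
world d [-0.6 -1.1  1.5] zt [ 0.42  0.01 -0.91]
total: trans [-0.1 -1.1 -1.6] twist [-0.005 -0.001 -0.004]
per row: trans [-0.  -0.2 -0.3] twist [-0.0008 -0.0001 -0.0007]
t 3.10 pos [599.1 273.6  80.5] F [ 3.5  0.4 -5.5] open 60.8 q [ 0.46  0.07  1.89 -0.26  0.81 -0.99]
world d [-33.1  -1.6  69.5] zt [ 0.42 -0.   -0.91]
total: trans [  0.7  -1.4 -77. ] twist [ 0.003 -0.001  0.012]
per row: trans [  0.2  -0.4 -19.3] twist [ 0.0007 -0.0002  0.0029]
```

```bash
python3 -m pendant '[{"translation":[0,0,-5],"twist":[0,0,0],"grip":-1},{"translation":[0,0,-12],"twist":[0,0,0],"grip":-1},{"translation":[0,0,-18],"twist":[0,0,0],"grip":-1},{"translation":[0,0,-20],"twist":[0,0,0],"grip":-1},{"translation":[0,0,-20],"twist":[0,0,0],"grip":-1},{"translation":[0,0,-20],"twist":[0,0,0],"grip":-1},{"translation":[0,0,-20],"twist":[0,0,0],"grip":-1},{"translation":[0,0,-15],"twist":[0,0,0],"grip":-1},{"translation":[5,0,-5],"twist":[0,0,-0.05],"grip":-1},{"translation":[10,-10,0],"twist":[0,0.03,-0.1],"grip":-1}]' 50; python3 go.py 499.5 -188 140 0 0.3 12
```

```text
t: 4.1
tool_pos: [0.5173, 0.259, 0.1897]
orientation: [-0.227, 2.752, -0.058]
force: [-0.4, -0.2, -8.0]
opening: 0.0604
t 4.10 pos [517.3 259.  189.7] F [-0.4 -0.2 -8. ] open 60.4 q [ 0.5  -0.23  1.94 -0.21  1.11 -1.18]
world d [ -17.8 -447.   -49.7] zt [ 0.  0. -1.]
total: trans [ 108.6 -434.6   43.9] twist [0.27  0.338 1.707]
per row: trans [-22.4 -35.4   8.5] twist [0.0225 0.0282 0.1422]
```

```bash
cat >> go.py <<'E'
if len(sys.argv)>7:
    w=R.from_matrix(D[:3,:3]).as_rotvec()/N
    dp=(B[:3,3]-A[:3,3])*1000/N
    for i in range(int(N)): print("L",i,np.round((A[:3,:3]@R.from_rotvec(w*i).as_matrix()).T@dp,0).astype(int).tolist())
    print("tw",np.round(w,3).tolist())
E
python3 go.py 499.5 -188 140 0 0.3 12 L
```

```text
t 4.10 pos [517.3 259.  189.7] F [-0.4 -0.2 -8. ] open 60.4 q [ 0.5  -0.23  1.94 -0.21  1.11 -1.18]
world d [ -17.8 -447.   -49.7] zt [ 0.  0. -1.]
total: trans [ 108.6 -434.6   43.9] twist [0.27  0.338 1.707]
per row: trans [-22.4 -35.4   8.5] twist [0.0225 0.0282 0.1422]
L 0 [9, -36, 4]
L 1 [4, -37, 5]
L 2 [-2, -37, 6]
L 3 [-7, -36, 6]
L 4 [-12, -35, 7]
L 5 [-17, -32, 7]
L 6 [-22, -30, 7]
L 7 [-26, -26, 7]
L 8 [-30, -22, 7]
L 9 [-33, -17, 7]
L 10 [-35, -12, 6]
L 11 [-36, -7, 5]
tw [0.023, 0.028, 0.142]
```

```bash
python3 -m pendant '[{"translation":[9,-36,4],"twist":[0.023,0.028,0.142],"grip":-1},{"translation":[4,-37,5],"twist":[0.023,0.028,0.142],"grip":-1},{"translation":[-2,-37,6],"twist":[0.023,0.028,0.142],"grip":-1},{"translation":[-7,-36,6],"twist":[0.023,0.028,0.142],"grip":-1},{"translation":[-12,-35,7],"twist":[0.023,0.028,0.142],"grip":-1},{"translation":[-17,-32,7],"twist":[0.023,0.028,0.142],"grip":-1},{"translation":[-22,-30,7],"twist":[0.023,0.028,0.142],"grip":-1},{"translation":[-26,-26,7],"twist":[0.023,0.028,0.142],"grip":-1},{"translation":[-30,-22,7],"twist":[0.023,0.028,0.142],"grip":-1},{"translation":[-33,-17,7],"twist":[0.023,0.028,0.142],"grip":-1}]' 50; python3 go.py 499.5 -188 120 0 0.3 7 L
```

```text
t: 5.1
tool_pos: [0.4838, -0.1204, 0.1364]
orientation: [1.874, 2.464, -0.038]
force: [0.6, 0.0, -7.7]
opening: 0.0608
t 5.10 pos [ 483.8 -120.4  136.4] F [ 0.6  0.  -7.7] open 60.8 q [-0.32 -0.12  1.9  -0.04  1.33 -0.58]
world d [ 15.7 -67.6 -16.4] zt [ 0.  0. -1.]
total: trans [-68.4  -3.1  19.9] twist [0.015 0.05  0.265]
per row: trans [-9.8  0.7  2.6] twist [0.0021 0.0072 0.0379]
L 0 [-10, 0, 3]
L 1 [-10, 0, 3]
L 2 [-10, 0, 3]
L 3 [-10, 1, 3]
L 4 [-10, 1, 3]
L 5 [-10, 1, 2]
L 6 [-10, 2, 2]
tw [0.002, 0.007, 0.038]
```

```bash
python3 -m pendant '[{"translation":[-10,0,3],"twist":[0.002,0.007,0.038],"grip":-1},{"translation":[-10,0,3],"twist":[0.002,0.007,0.038],"grip":-1},{"translation":[-10,0,3],"twist":[0.002,0.007,0.038],"grip":-1},{"translation":[-10,1,3],"twist":[0.002,0.007,0.038],"grip":-1},{"translation":[-10,1,3],"twist":[0.002,0.007,0.038],"grip":-1},{"translation":[-10,1,2],"twist":[0.002,0.007,0.038],"grip":-1},{"translation":[-8,2,2],"twist":[0.002,0.007,0.038],"grip":-1},{"translation":[0,0,0],"twist":[0,0,0],"grip":-1},{"translation":[0,0,0],"twist":[0,0,0],"grip":-1},{"translation":[0,0,0],"twist":[0,0,0],"grip":-1}]' 50
python3 - <<'E'
from h import *
for n in("scene","top"):
    p,d=robot.read_camera(n); np.savez(f"{n}1.npz",p=p,d=d)
    x=onz(n,[[0,0]],0)
    K,D,T=cam(n); o=T[:3,3]
    P=np.array([.4995,-.188,.09]); c=T[:3,:3].T@(P-o); uv,_=cv2.projectPoints(np.array([[c[0],-c[1],-c[2]]]),np.zeros(3),np.zeros(3),K,D); u,v=uv.ravel().astype(int); print(n,u,v)
    k=cv2.resize(p[max(v-70,0):v+70,u-70:u+70,::-1],(560,560),interpolation=cv2.INTER_CUBIC); cv2.imwrite(f"pics/{n}1.png",k)
a=cv2.imread("pics/top1.png"); b=cv2.imread("pics/scene1.png"); cv2.imwrite("pics/both1.png",cv2.resize(np.hstack([a,b]),(800,400)))
E
python3 go.py 499.5 -188 80 0 0.3 4
```

```text
t: 6.1
tool_pos: [0.4975, -0.1929, 0.1148]
orientation: [-2.235, -2.195, 0.002]
force: [0.4, 0.2, -7.0]
opening: 0.0603
scene 254 217
top 408 231
t 6.20 pos [ 497.5 -192.7  114.8] F [ 0.3 -0.6 -7.9] open 60.5 q [-0.47  0.03  1.78  0.    1.33 -0.45]
world d [  2.    4.7 -34.8] zt [ 0.  0. -1.]
total: trans [ 4.6  2.1 34.9] twist [-0.007 -0.005 -0.023]
per row: trans [1.2 0.5 8.7] twist [-0.0017 -0.0012 -0.0058]
```

View pics/both1.png

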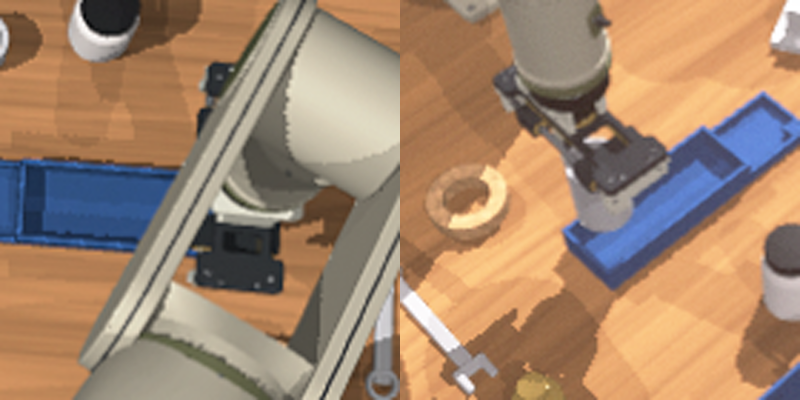

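Run:
```python
from h import *
from scipy.optimize import least_squares
z=np.load("scene1.npz"); p,d=z["p"],z["d"]; C=cloud("scene",d)*1000
s=p.max(2).astype(int)-p.min(2)
for lo,hi in((78,90),(88,100),(78,105)):
    m=(d>0)&(abs(C[...,0]-499)<45)&(abs(C[...,1]+192)<45)&(C[...,2]>lo)&(C[...,2]<hi)&(s<45)
    P=C[m]; r=least_squares(lambda c:np.hypot(P[:,0]-c[0],P[:,1]-c[1])-30,[499,-192],loss="soft_l1"); print(lo,m.sum(),np.round(r.x,1),np.abs(r.fun).mean().round(2))
m=(d>0)&(abs(C[...,0]-499)<45)&(abs(C[...,1]+192)<45)&(C[...,2]>60)&(s<45); print("lowest",np.percentile(C[m][:,2],[0,1,3]))
```

```text
78 40 [ 499.5 -189.3] 0.88
88 41 [ 499.3 -188.9] 0.96
78 91 [ 499.5 -189.2] 0.94
lowest [ 76.09340702  87.41194752 111.17680241]
```

```bash
python3 -m pendant '[{"translation":[0,1,8],"twist":[-0.003,-0.002,-0.01],"grip":-1},{"translation":[0,0,12],"twist":[-0.003,-0.002,-0.01],"grip":-1},{"translation":[0,0,12],"twist":[0,0,0],"grip":-1},{"translation":[0,0,10],"twist":[0,0,0],"grip":-1},{"translation":[0,0,8],"twist":[0,0,0],"grip":-1},{"translation":[0,0,5],"twist":[0,0,0],"grip":-1},{"translation":[0,0,3],"twist":[0,0,0],"grip":-1},{"translation":[0,0,2],"twist":[0,0,0],"grip":-1},{"translation":[0,0,1],"twist":[0,0,0],"grip":-1},{"translation":[0,0,0],"twist":[0,0,0],"grip":-1}]' 50; python3 go.py 498.5 -192.7 46.5 0 0.3 4
```

```text
t: 7.2
tool_pos: [0.4977, -0.1913, 0.0474]
orientation: [-2.213, -2.226, 0.0]
force: [-0.1, -0.6, -7.3]
opening: 0.0607
t 7.20 pos [ 497.7 -191.3   47.4] F [-0.1 -0.6 -7.3] open 60.7 q [-0.46  0.11  1.84  0.    1.2  -0.47]
world d [ 0.8 -1.4 -0.9] zt [ 0.  0. -1.]
total: trans [-1.4  0.8  0.9] twist [-0.002 -0.001  0.001]
per row: trans [-0.4  0.2  0.2] twist [-0.0004 -0.0004  0.0001]
```

```bash
python3 -m pendant '[{"translation":[-0.7,0,0.6],"twist":[0,0,0],"grip":-1},{"translation":[-0.7,0,0.6],"twist":[0,0,0],"grip":-1},{"translation":[0,0,0.6],"twist":[0,0,0],"grip":-1},{"translation":[0,0,0.6],"twist":[0,0,0],"grip":-1},{"translation":[0,0,0],"twist":[0,0,0],"grip":-1},{"translation":[0,0,0],"twist":[0,0,0],"grip":-1},{"translation":[0,0,0],"twist":[0,0,0],"grip":-1},{"translation":[0,0,0],"twist":[0,0,0],"grip":-1},{"translation":[0,0,0],"twist":[0,0,0],"grip":-1},{"translation":[0,0,0],"twist":[0,0,0],"grip":-1}]' 50; python3 go.py 498.5 -192.7 46.5 0 0.3 4|head -2
```

```text
t: 8.2
tool_pos: [0.4988, -0.1934, 0.0463]
orientation: [2.215, 2.228, 0.001]
force: [-0.4, -0.6, -7.6]
opening: 0.0608
t 8.20 pos [ 498.8 -193.4   46.3] F [-0.4 -0.6 -7.6] open 60.8 q [-0.47  0.11  1.84  0.    1.19 -0.47]
world d [-0.3  0.7  0.2] zt [ 0.  0. -1.]
```

```bash
python3 -m pendant '[{"translation":[0,0,1],"twist":[0,0,0],"grip":-1},{"translation":[0,0,1],"twist":[0,0,0],"grip":-1},{"translation":[0,0,1],"twist":[0,0,0],"grip":-1},{"translation":[0,0,1],"twist":[0,0,0],"grip":-1},{"translation":[0,0,0.5],"twist":[0,0,0],"grip":-1},{"translation":[0,0,0],"twist":[0,0,0],"grip":-1},{"translation":[0,0,0],"twist":[0,0,0],"grip":-1},{"translation":[0,0,0],"twist":[0,0,0],"grip":-1},{"translation":[0,0,0],"twist":[0,0,0],"grip":-1},{"translation":[0,0,0],"twist":[0,0,0],"grip":-1}]' 50; python3 go.py 498.5 -192.7 46.5 0 0.3 4|head -2
```

```text
t: 9.2
tool_pos: [0.4991, -0.1938, 0.0438]
orientation: [2.214, 2.227, 0.0]
force: [-2.3, -0.1, -1.3]
opening: 0.0607
t 9.20 pos [ 499.1 -193.8   43.8] F [-2.3 -0.1 -1.3] open 60.7 q [-0.47  0.11  1.84 -0.    1.19 -0.47]
world d [-0.6  1.1  2.7] zt [ 0.  0. -1.]
```

```bash
python3 -m pendant '[{"translation":[0,0,0],"twist":[0,0,0],"grip":0.4},{"translation":[0,0,0],"twist":[0,0,0],"grip":0.6},{"translation":[0,0,0],"twist":[0,0,0],"grip":0.9},{"translation":[0,0,0],"twist":[0,0,0],"grip":1},{"translation":[0,0,-10],"twist":[0,0,0],"grip":1},{"translation":[0,0,-25],"twist":[0,0,0],"grip":1},{"translation":[0,0,-30],"twist":[0,0,0],"grip":1},{"translation":[0,0,-30],"twist":[0,0,0],"grip":1},{"translation":[0,0,-30],"twist":[0,0,0],"grip":1},{"translation":[0,0,-20],"twist":[0,0,-0.05],"grip":1}]' 40; python3 go.py 562 157.5 158 25 91 11 L
```

```text
t: 10.2
tool_pos: [0.4992, -0.1937, 0.1963]
orientation: [2.156, 2.28, 0.002]
force: [0.2, -0.7, -0.9]
opening: 0.0928
t 10.20 pos [ 499.2 -193.7  196.3] F [ 0.2 -0.7 -0.9] open 92.8 q [-0.47 -0.04  1.7   0.    1.47 -0.52]
world d [ 62.8 351.2 -38.3] zt [ 0.42  0.01 -0.91]
total: trans [347.2  82.2  38.1] twist [-0.332 -0.343 -1.506]
per row: trans [22.1 28.1  0.8] twist [-0.0302 -0.0312 -0.1369]
L 0 [32, 7, 3]
L 1 [30, 12, 3]
L 2 [29, 16, 2]
L 3 [26, 19, 2]
L 4 [23, 23, 2]
L 5 [20, 26, 2]
L 6 [17, 28, 2]
L 7 [13, 30, 3]
L 8 [9, 31, 3]
L 9 [4, 32, 4]
L 10 [0, 32, 5]
tw [-0.03, -0.031, -0.137]
```

```bash
python3 -m pendant '[{"translation":[32,7,3],"twist":[-0.03,-0.031,-0.137],"grip":1},{"translation":[30,12,3],"twist":[-0.03,-0.031,-0.137],"grip":1},{"translation":[29,16,2],"twist":[-0.03,-0.031,-0.137],"grip":1},{"translation":[26,19,2],"twist":[-0.03,-0.031,-0.137],"grip":1},{"translation":[23,23,2],"twist":[-0.03,-0.031,-0.137],"grip":1},{"translation":[20,26,2],"twist":[-0.03,-0.031,-0.137],"grip":1},{"translation":[17,28,2],"twist":[-0.03,-0.031,-0.137],"grip":1},{"translation":[13,30,3],"twist":[-0.03,-0.031,-0.137],"grip":1},{"translation":[9,31,3],"twist":[-0.03,-0.031,-0.137],"grip":1},{"translation":[4,30,4],"twist":[-0.03,-0.031,-0.137],"grip":1}]' 40; python3 go.py 562 157.5 158 25 91 2;python3 go.py 597 157.5 82.5 25 91 6
```

```text
t: 11.2
tool_pos: [0.5584, 0.132, 0.1776]
orientation: [0.101, 2.7, -0.002]
force: [0.1, -0.1, 0.0]
opening: 0.093
t 11.20 pos [558.4 132.  177.6] F [ 0.1 -0.1  0. ] open 93.0 q [ 0.21 -0.33  2.06 -0.13  0.99 -1.23]
world d [  3.6  25.5 -19.6] zt [ 0.42  0.01 -0.91]
total: trans [ 6.9 25.4 18.8] twist [-0.025  0.003 -0.087]
per row: trans [ 3.2 12.7  9.5] twist [-0.0124  0.0017 -0.0435]
t 11.20 pos [558.4 132.  177.6] F [ 0.1 -0.1  0. ] open 93.0 q [ 0.21 -0.33  2.06 -0.13  0.99 -1.23]
world d [ 38.6  25.5 -95.1] zt [ 0.42  0.01 -0.91]
total: trans [  7.4  26.9 102. ] twist [-0.025  0.003 -0.087]
per row: trans [ 1.1  4.3 17.1] twist [-0.0041  0.0006 -0.0145]
```

```bash
python3 -m pendant '[{"translation":[3,12,7],"twist":[-0.012,0.002,-0.043],"grip":1},{"translation":[2,7,7],"twist":[-0.012,0.002,-0.04],"grip":1},{"translation":[0,2,2],"twist":[0,0,0],"grip":1},{"translation":[0,0,0],"twist":[0,0,0],"grip":1},{"translation":[0,0,0],"twist":[0,0,0],"grip":1},{"translation":[0,0,0],"twist":[0,0,0],"grip":1},{"translation":[0,0,0],"twist":[0,0,0],"grip":1},{"translation":[0,0,0],"twist":[0,0,0],"grip":1},{"translation":[0,0,0],"twist":[0,0,0],"grip":1},{"translation":[0,0,0],"twist":[0,0,0],"grip":1}]' 40; python3 go.py 597 157.5 82.5 25 91 6
```

```text
t: 12.2
tool_pos: [0.5623, 0.1564, 0.1662]
orientation: [-0.027, 2.699, 0.008]
force: [-0.1, 1.3, -0.5]
opening: 0.0935
t 12.20 pos [562.3 156.4 166.2] F [-0.1  1.3 -0.5] open 93.5 q [ 0.24 -0.29  2.05 -0.12  0.95 -1.3 ]
world d [ 34.7   1.1 -83.7] zt [ 0.42  0.01 -0.91]
total: trans [ 4.5  0.3 90.5] twist [0.002 0.006 0.002]
per row: trans [ 0.7  0.1 15.1] twist [0.0004 0.001  0.0003]
```

```bash
python3 -m pendant '[{"translation":[3,0.3,8],"twist":[0.002,0.006,0.002],"grip":1},{"translation":[1,0.3,18],"twist":[0,0,0],"grip":1},{"translation":[0,0.3,20],"twist":[0,0,0],"grip":1},{"translation":[0,0,18],"twist":[0,0,0],"grip":1},{"translation":[0,0,14],"twist":[0,0,0],"grip":1},{"translation":[0,0,5],"twist":[0,0,0],"grip":1},{"translation":[0,0,0],"twist":[0,0,0],"grip":1},{"translation":[0,0,0],"twist":[0,0,0],"grip":1},{"translation":[0,0,0],"twist":[0,0,0],"grip":0.6},{"translation":[0,0,0],"twist":[0,0,0],"grip":0.4}]' 40; python3 go.py 597 157.5 82.5 25 91 6
```

```text
t: 13.2
tool_pos: [0.5946, 0.1582, 0.0851]
orientation: [-0.022, 2.707, 0.006]
force: [-0.0, 0.8, 0.1]
opening: 0.0814
t 13.20 pos [594.6 158.2  85.1] F [-0.   0.8  0.1] open 81.4 q [ 0.23 -0.09  2.03 -0.13  0.78 -1.28]
world d [ 2.4 -0.7 -2.6] zt [ 0.42  0.01 -0.91]
total: trans [-1.1 -0.7  3.3] twist [ 0.    -0.001 -0.001]
per row: trans [-0.2 -0.1  0.6] twist [ 0.     -0.0002 -0.0002]
```

```bash
python3 -m pendant '[{"translation":[0,-0.7,2],"twist":[0,0,0],"grip":-1},{"translation":[0,0,0],"twist":[0,0,0],"grip":-1},{"translation":[0,0,0],"twist":[0,0,0],"grip":-1},{"translation":[0,0,0],"twist":[0,0,0],"grip":-1},{"translation":[0,0,0],"twist":[0,0,0],"grip":-1},{"translation":[0,0,0],"twist":[0,0,0],"grip":-1},{"translation":[0,0,-4],"twist":[0,0,0],"grip":-1},{"translation":[0,0,-10],"twist":[0,0,0],"grip":-1},{"translation":[0,0,-14],"twist":[0,0,0],"grip":-1},{"translation":[0,0,-16],"twist":[0,0,0],"grip":-1}]' 40; python3 go.py 597 157.5 82.5 25 91 6
```

```text
t: 14.2
tool_pos: [0.5769, 0.1566, 0.1226]
orientation: [-0.021, 2.706, 0.006]
force: [-0.4, -0.1, -4.5]
opening: 0.0559
t 14.20 pos [576.9 156.6 122.6] F [-0.4 -0.1 -4.5] open 55.9 q [ 0.24 -0.19  2.05 -0.12  0.86 -1.29]
world d [ 20.1   0.9 -40.1] zt [ 0.42  0.01 -0.91]
total: trans [-1.3  0.6 44.8] twist [-0.    -0.001 -0.002]
per row: trans [-0.2  0.1  7.5] twist [-0.     -0.0001 -0.0003]
```

```bash
python3 go.py 498 -127 175 0 0.3 12 L
```

```text
t 14.20 pos [576.9 156.6 122.6] F [-0.4 -0.1 -4.5] open 55.9 q [ 0.24 -0.19  2.05 -0.12  0.86 -1.29]
world d [ -78.9 -283.6   52.4] zt [ 0.  0. -1.]
total: trans [  53.5 -282.2  -82.9] twist [0.345 0.34  1.554]
per row: trans [-12.7 -24.1  -3. ] twist [0.0287 0.0283 0.1295]
L 0 [4, -24, -7]
L 1 [2, -24, -6]
L 2 [-1, -24, -5]
L 3 [-4, -24, -5]
L 4 [-7, -23, -4]
L 5 [-10, -22, -4]
L 6 [-13, -21, -4]
L 7 [-15, -19, -3]
L 8 [-18, -17, -3]
L 9 [-20, -15, -3]
L 10 [-21, -12, -4]
L 11 [-23, -10, -4]
tw [0.029, 0.028, 0.13]
```

```bash
python3 -m pendant '[{"translation":[0,0,-20],"twist":[0,0,0],"grip":-1},{"translation":[2,-24,-12],"twist":[0.029,0.028,0.13],"grip":-1},{"translation":[0,-24,-6],"twist":[0.029,0.028,0.13],"grip":-1},{"translation":[-2,-24,-5],"twist":[0.029,0.028,0.13],"grip":-1},{"translation":[-5,-24,-4],"twist":[0.029,0.028,0.13],"grip":-1},{"translation":[-8,-23,-4],"twist":[0.029,0.028,0.13],"grip":-1},{"translation":[-11,-22,-3],"twist":[0.029,0.028,0.13],"grip":-1},{"translation":[-14,-20,-3],"twist":[0.029,0.028,0.13],"grip":-1},{"translation":[-17,-18,-3],"twist":[0.029,0.028,0.13],"grip":-1},{"translation":[-19,-16,-3],"twist":[0.029,0.028,0.13],"grip":-1}]' 40; python3 go.py 498 -127 165 0 0.3 4 L
```

```text
t: 15.2
tool_pos: [0.5024, -0.0605, 0.1762]
orientation: [1.746, 2.502, -0.018]
force: [0.5, -0.7, -5.2]
opening: 0.0555
t 15.20 pos [502.4 -60.5 176.2] F [ 0.5 -0.7 -5.2] open 55.5 q [-0.19 -0.18  1.87 -0.05  1.37 -0.53]
world d [ -4.4 -66.5 -11.2] zt [ 0.  0. -1.]
total: trans [-59.8 -27.6  14.9] twist [0.055 0.073 0.347]
per row: trans [-15.9  -4.9   3.4] twist [0.0138 0.0182 0.0867]
L 0 [-15, -7, 4]
L 1 [-16, -6, 4]
L 2 [-16, -4, 3]
L 3 [-16, -3, 3]
tw [0.014, 0.018, 0.087]
```

```bash
python3 -m pendant '[{"translation":[-15,-7,3],"twist":[0.014,0.018,0.087],"grip":-1},{"translation":[-15,-6,3],"twist":[0.014,0.018,0.087],"grip":-1},{"translation":[-12,-4,3],"twist":[0.014,0.018,0.08],"grip":-1},{"translation":[-8,-2,2],"twist":[0.01,0.01,0.05],"grip":-1},{"translation":[-4,0,0],"twist":[0,0,0.02],"grip":-1},{"translation":[0,0,0],"twist":[0,0,0],"grip":-1},{"translation":[0,0,0],"twist":[0,0,0],"grip":-1},{"translation":[0,0,0],"twist":[0,0,0],"grip":-1},{"translation":[0,0,0],"twist":[0,0,0],"grip":-1},{"translation":[0,0,0],"twist":[0,0,0],"grip":-1}]' 40; python3 go.py 498.5 -127 165 0 0.3 4
python3 - <<'E'
from h import *
p,d=robot.read_camera("scene"); np.savez("scene2.npz",p=p,d=d); C=cloud("scene",d)*1000
hsv=cv2.cvtColor(p,cv2.COLOR_RGB2HSV)
# sleeve placed: circle of top ring
m=(d>0)&(abs(C[...,0]-499)<45)&(abs(C[...,1]+190)<40)&(C[...,2]>84)&(C[...,2]<100); P=C[m]; print("ring",len(P),[np.round(x,1) for x in cv2.minAreaRect(P[:,:2].astype(np.float32))[:2]],np.percentile(P,[1,99],axis=0).round(1).tolist())
m=(d>0)&(abs(C[...,0]-499)<55)&(abs(C[...,1]+127)<55)&(C[...,2]>112)&(C[...,2]<150)
P=C[m]; print(len(P),np.percentile(P,[0.5,2,50,98,99.5],axis=0).round(1).tolist())
vv,uu=np.nonzero(m); u,v=int(np.median(uu)),int(np.median(vv)); print(u,v)
cv2.imwrite("pics/s2.png",cv2.resize(p[v-60:v+80,u-80:u+90,::-1],None,fx=4,fy=4,interpolation=cv2.INTER_CUBIC))
E
```

```text
t: 16.2
tool_pos: [0.4919, -0.1205, 0.162]
orientation: [-2.206, -2.231, 0.013]
force: [0.3, -0.5, -5.9]
opening: 0.0557
t 16.20 pos [ 491.9 -120.5  162. ] F [ 0.3 -0.5 -5.9] open 55.7 q [-0.34 -0.08  1.81 -0.01  1.42 -0.35]
world d [ 6.6 -6.5  3. ] zt [ 0.  0. -1.]
total: trans [-6.5  6.5 -3. ] twist [-0.009  0.003  0.006]
per row: trans [-1.6  1.6 -0.8] twist [-0.0022  0.0007  0.0016]
ring 121 [array([ 503.5, -191.9]), array([57. , 60.1])] [[473.9, -219.6, 84.3], [532.6, -162.9, 93.7]]
173 [[467.0, -151.8, 115.1], [470.8, -151.6, 116.3], [519.7, -138.4, 133.7], [522.6, -92.5, 148.9], [522.9, -91.7, 149.3]]
271 200
```

View pics/s2.png

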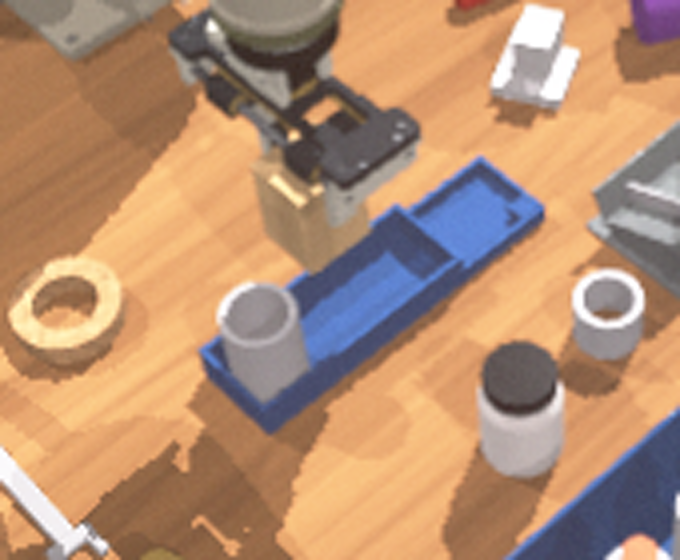

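```bash
python3 -m pendant '[{"translation":[-3,3.5,0],"twist":[-0.009,0.003,0.006],"grip":-1},{"translation":[-2,2.2,0],"twist":[0,0,0],"grip":-1},{"translation":[-1,1,3],"twist":[0,0,0],"grip":-1},{"translation":[0,0,6],"twist":[0,0,0],"grip":-1},{"translation":[0,0,6],"twist":[0,0,0],"grip":-1},{"translation":[0,0,4],"twist":[0,0,0],"grip":-1},{"translation":[0,0,2],"twist":[0,0,0],"grip":-1},{"translation":[0,0,0],"twist":[0,0,0],"grip":-1},{"translation":[0,0,0],"twist":[0,0,0],"grip":-1},{"translation":[0,0,0],"twist":[0,0,0],"grip":-1}]' 40; python3 go.py 498.5 -126.2 50 0 0.3 4
```

```text
t: 17.25
tool_pos: [0.499, -0.1267, 0.1386]
orientation: [-2.215, -2.227, -0.001]
force: [0.2, -0.1, -5.9]
opening: 0.056
t 17.25 pos [ 499.  -126.7  138.6] F [ 0.2 -0.1 -5.9] open 56.0 q [-0.35 -0.05  1.82  0.    1.37 -0.35]
world d [ -0.5   0.5 -88.6] zt [ 0.  0. -1.]
total: trans [ 0.4 -0.5 88.6] twist [ 0.    -0.001  0.   ]
per row: trans [ 0.1 -0.1 22.1] twist [ 0.0001 -0.0002  0.0001]
```

```bash
python3 -m pendant '[{"translation":[0.2,-0.2,8],"twist":[0,0,0],"grip":-1},{"translation":[0.2,-0.2,14],"twist":[0,0,0],"grip":-1},{"translation":[0,0,16],"twist":[0,0,0],"grip":-1},{"translation":[0,0,15],"twist":[0,0,0],"grip":-1},{"translation":[0,0,10],"twist":[0,0,0],"grip":-1},{"translation":[0,0,6],"twist":[0,0,0],"grip":-1},{"translation":[0,0,3],"twist":[0,0,0],"grip":-1},{"translation":[0,0,2],"twist":[0,0,0],"grip":-1},{"translation":[0,0,1],"twist":[0,0,0],"grip":-1},{"translation":[0,0,0],"twist":[0,0,0],"grip":-1}]' 40; python3 go.py 498.5 -126.2 50 0 0.3 4|head -2
```

```text
t: 18.25
tool_pos: [0.4987, -0.1261, 0.0576]
orientation: [2.215, 2.227, 0.002]
force: [-0.2, 0.9, -5.0]
opening: 0.0559
t 18.25 pos [ 498.7 -126.1   57.6] F [-0.2  0.9 -5. ] open 55.9 q [-0.35  0.04  1.89  0.    1.21 -0.35]
world d [-0.2 -0.1 -7.6] zt [ 0.  0. -1.]
```

```bash
python3 -m pendant '[{"translation":[0,0,2],"twist":[0,0,0],"grip":-1},{"translation":[0,0,2],"twist":[0,0,0],"grip":-1},{"translation":[0,0,2],"twist":[0,0,0],"grip":-1},{"translation":[0,0,1],"twist":[0,0,0],"grip":-1},{"translation":[0,0,1],"twist":[0,0,0],"grip":-1},{"translation":[0,0,1],"twist":[0,0,0],"grip":-1},{"translation":[0,0,0.5],"twist":[0,0,0],"grip":-1},{"translation":[0,0,0],"twist":[0,0,0],"grip":-1},{"translation":[0,0,0],"twist":[0,0,0],"grip":-1},{"translation":[0,0,0],"twist":[0,0,0],"grip":-1}]' 40; python3 go.py 498.5 -126.2 50 0 0.3 4|head -2
```

```text
t: 19.25
tool_pos: [0.5003, -0.1267, 0.0519]
orientation: [2.213, 2.226, 0.003]
force: [-1.6, 0.7, -1.0]
opening: 0.0556
t 19.25 pos [ 500.3 -126.7   51.9] F [-1.6  0.7 -1. ] open 55.6 q [-0.35  0.05  1.89  0.    1.2  -0.35]
world d [-1.8  0.5 -1.9] zt [ 0.  0. -1.]
```

```bash
python3 -m pendant '[{"translation":[0,0,0.8],"twist":[0,0,0],"grip":-1},{"translation":[0,0,0.8],"twist":[0,0,0],"grip":-1},{"translation":[0,0,0.8],"twist":[0,0,0],"grip":-1},{"translation":[0,0,0],"twist":[0,0,0],"grip":-1},{"translation":[0,0,0],"twist":[0,0,0],"grip":-1},{"translation":[0,0,0],"twist":[0,0,0],"grip":-1},{"translation":[0,0,0],"twist":[0,0,0],"grip":-1},{"translation":[0,0,0],"twist":[0,0,0],"grip":-1},{"translation":[0,0,0],"twist":[0,0,0],"grip":-1},{"translation":[0,0,0],"twist":[0,0,0],"grip":-1}]' 40; python3 go.py 498.5 -126.2 50 0 0.3 4
python3 - <<'E'
from h import *
p,d=robot.read_camera("scene"); np.savez("scene3.npz",p=p,d=d)
cv2.imwrite("pics/s3.png",cv2.resize(p[150:290,210:360,::-1],None,fx=4,fy=4,interpolation=cv2.INTER_CUBIC))
E
```

```text
t: 20.25
tool_pos: [0.5006, -0.1268, 0.0519]
orientation: [2.213, 2.226, 0.003]
force: [-2.3, 0.6, -0.8]
opening: 0.0558
t 20.25 pos [ 500.6 -126.8   51.9] F [-2.3  0.6 -0.8] open 55.8 q [-0.35  0.05  1.89  0.    1.2  -0.35]
world d [-2.1  0.6 -1.9] zt [ 0.  0. -1.]
total: trans [ 0.6 -2.1  1.9] twist [0.004 0.001 0.001]
per row: trans [ 0.2 -0.5  0.5] twist [0.0009 0.0002 0.0002]
```

View pics/s3.png

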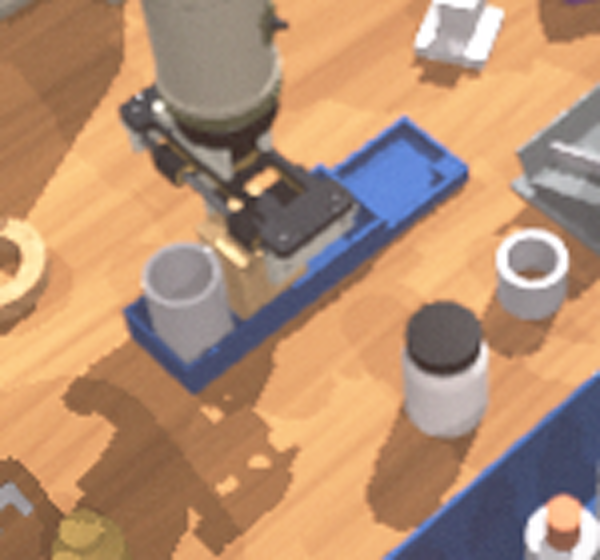

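Run:
```python
from h import *
z=np.load("scene3.npz"); p,d=z["p"],z["d"]; C=cloud("scene",d)*1000; hsv=cv2.cvtColor(p,cv2.COLOR_RGB2HSV)
m=(d>0)&(abs(C[...,0]-499)<45)&(C[...,1]>-170)&(C[...,1]<-90)&(C[...,2]>75)&(C[...,2]<110)&(hsv[...,1]>50)&(hsv[...,0]<28)
P=C[m]; print(len(P)); h,e=np.histogram(P[:,2],np.arange(75,111,2)); print(list(zip(e,h)))
T=P[P[:,2]>88]; print(np.percentile(T,[2,50,98],axis=0).round(1).tolist())
m=(d>0)&(abs(C[...,0]-499)<45)&(abs(C[...,1]+190)<33)&(C[...,2]>84); print("sleeve top",np.percentile(C[m][:,2],[50,90,98]))
```

```text
144
[(np.int64(75), np.int64(5)), (np.int64(77), np.int64(4)), (np.int64(79), np.int64(9)), (np.int64(81), np.int64(7)), (np.int64(83), np.int64(9)), (np.int64(85), np.int64(12)), (np.int64(87), np.int64(23)), (np.int64(89), np.int64(40)), (np.int64(91), np.int64(28)), (np.int64(93), np.int64(3)), (np.int64(95), np.int64(2)), (np.int64(97), np.int64(0)), (np.int64(99), np.int64(0)), (np.int64(101), np.int64(1)), (np.int64(103), np.int64(0)), (np.int64(105), np.int64(0)), (np.int64(107), np.int64(0))]
[[473.9, -157.4, 88.3], [493.9, -146.6, 90.5], [529.7, -102.2, 97.9]]
sleeve top [427.29004847 477.79453046 490.8588373 ]
```

```bash
python3 -m pendant '[{"translation":[0,0,0],"twist":[0,0,0],"grip":0.3},{"translation":[0,0,0],"twist":[0,0,0],"grip":0.5},{"translation":[0,0,0],"twist":[0,0,0],"grip":0.8},{"translation":[0,0,0],"twist":[0,0,0],"grip":1},{"translation":[0,0,-10],"twist":[0,0,0],"grip":1},{"translation":[0,0,-25],"twist":[0,0,0],"grip":1},{"translation":[0,0,-30],"twist":[0,0,0],"grip":1},{"translation":[2,15,-25],"twist":[0,0,0],"grip":1},{"translation":[4,25,-15],"twist":[0,0,0],"grip":1},{"translation":[4,25,0],"twist":[0,0,0],"grip":1}]' 35; python3 go.py 680.5 -92 140 0 0.3 4
```

```text
t: 21.3
tool_pos: [0.5664, -0.1171, 0.1663]
orientation: [2.212, 2.22, 0.006]
force: [1.3, -0.6, -0.7]
opening: 0.0933
t 21.30 pos [ 566.4 -117.1  166.3] F [ 1.3 -0.6 -0.7] open 93.3 q [-0.29  0.09  1.62 -0.    1.42 -0.3 ]
world d [114.1  25.1 -26.3] zt [ 0.  0. -1.]
total: trans [ 24.8 114.   27.1] twist [ 0.008  0.003 -0.001]
per row: trans [ 6.2 28.5  6.7] twist [ 0.0021  0.0007 -0.0003]
```

```bash
python3 -m pendant '[{"translation":[6,26,3],"twist":[0.004,0.002,0],"grip":1},{"translation":[6,26,5],"twist":[0.004,0.002,0],"grip":1},{"translation":[6,24,6],"twist":[0,0,0],"grip":1},{"translation":[3,14,6],"twist":[0,0,0],"grip":1},{"translation":[1,6,4],"twist":[0,0,0],"grip":1},{"translation":[0,2,1],"twist":[0,0,0],"grip":1},{"translation":[0,0,0],"twist":[0,0,0],"grip":1},{"translation":[0,0,0],"twist":[0,0,0],"grip":1},{"translation":[0,0,0],"twist":[0,0,0],"grip":1},{"translation":[0,0,0],"twist":[0,0,0],"grip":1}]' 35; python3 go.py 680.5 -92 42 0 0.3 4
```

```text
t: 22.3
tool_pos: [0.6716, -0.0947, 0.1504]
orientation: [2.212, 2.22, 0.009]
force: [0.1, 0.3, 0.1]
opening: 0.0926
t 22.30 pos [671.6 -94.7 150.4] F [0.1 0.3 0.1] open 92.6 q [-0.22  0.37  1.34  0.    1.43 -0.22]
world d [   8.9    2.7 -108.4] zt [ 0.  0. -1.]
total: trans [  2.8   7.8 108.4] twist [ 0.01   0.001 -0.001]
per row: trans [ 0.7  2.1 27.1] twist [ 0.0024  0.0003 -0.0003]
```

```bash
python3 -m pendant '[{"translation":[2,6,5],"twist":[0.01,0.001,0],"grip":1},{"translation":[1,2.5,10],"twist":[0,0,0],"grip":1},{"translation":[0,0,20],"twist":[0,0,0],"grip":1},{"translation":[0,0,22],"twist":[0,0,0],"grip":1},{"translation":[0,0,20],"twist":[0,0,0],"grip":1},{"translation":[0,0,14],"twist":[0,0,0],"grip":1},{"translation":[0,0,8],"twist":[0,0,0],"grip":1},{"translation":[0,0,4],"twist":[0,0,0],"grip":1},{"translation":[0,0,0],"twist":[0,0,0],"grip":1},{"translation":[0,0,0],"twist":[0,0,0],"grip":0.7}]' 35; python3 go.py 680.5 -92 42 0 0.3 4
```

```text
t: 23.3
tool_pos: [0.6819, -0.0912, 0.0411]
orientation: [-2.217, -2.226, 0.001]
force: [1.0, -0.3, 0.7]
opening: 0.0886
t 23.30 pos [681.9 -91.2  41.1] F [ 1.  -0.3  0.7] open 88.6 q [-0.21  0.5   1.38 -0.    1.27 -0.21]
world d [-1.4 -0.8  0.9] zt [ 0.  0. -1.]
total: trans [-0.8 -1.4 -0.9] twist [-0.     0.    -0.001]
per row: trans [-0.2 -0.4 -0.2] twist [-0.0001  0.     -0.0003]
```

```bash
python3 -m pendant '[{"translation":[-0.5,-1,0],"twist":[0,0,0],"grip":-1},{"translation":[0,0,0],"twist":[0,0,0],"grip":-1},{"translation":[0,0,0],"twist":[0,0,0],"grip":-1},{"translation":[0,0,0],"twist":[0,0,0],"grip":-1},{"translation":[0,0,0],"twist":[0,0,0],"grip":-1},{"translation":[0,0,-3],"twist":[0,0,0],"grip":-1},{"translation":[0,0,-10],"twist":[0,0,0],"grip":-1},{"translation":[0,0,-20],"twist":[0,0,0],"grip":-1},{"translation":[0,0,-25],"twist":[0,0,0],"grip":-1},{"translation":[0,0,-25],"twist":[0,0,0],"grip":-1}]' 35; python3 go.py 498.5 -60 150 0 0.3 8
```

```text
t: 24.3
tool_pos: [0.6779, -0.0911, 0.1245]
orientation: [-2.213, -2.221, 0.007]
force: [0.4, -1.1, -2.4]
opening: 0.0638
t 24.30 pos [677.9 -91.1 124.5] F [ 0.4 -1.1 -2.4] open 63.8 q [-0.21  0.42  1.32 -0.    1.41 -0.21]
world d [-179.4   31.1   25.5] zt [ 0.  0. -1.]
total: trans [  31.8 -179.5  -24. ] twist [-0.008 -0.001 -0.002]
per row: trans [  4.  -22.4  -3.1] twist [-0.001  -0.0002 -0.0002]
```

```bash
python3 -m pendant '[{"translation":[3,-15,-6],"twist":[-0.004,0,0],"grip":-1},{"translation":[5,-26,-3],"twist":[-0.004,0,0],"grip":-1},{"translation":[6,-30,0],"twist":[0,0,0],"grip":-1},{"translation":[6,-30,0],"twist":[0,0,0],"grip":-1},{"translation":[5,-28,0],"twist":[0,0,0],"grip":-1},{"translation":[4,-20,0],"twist":[0,0,0],"grip":-1},{"translation":[2,-10,0],"twist":[0,0,0],"grip":-1},{"translation":[0,-4,0],"twist":[0,0,0],"grip":-1},{"translation":[0,0,0],"twist":[0,0,0],"grip":-1},{"translation":[0,0,0],"twist":[0,0,0],"grip":-1}]' 35; python3 go.py 498.5 -60 150 0 0.3 8
python3 - <<'E'
from h import *
from scipy.optimize import least_squares
s=robot.read_state()["tool_pos"]*1000
p,d=robot.read_camera("scene"); np.savez("scene4.npz",p=p,d=d); C=cloud("scene",d)*1000
print(s)
for lo,hi in((s[2]-40,s[2]-20),(s[2]-35,s[2]-10)):
    m=(d>0)&(abs(C[...,0]-s[0])<42)&(abs(C[...,1]-s[1])<42)&(C[...,2]>lo)&(C[...,2]<hi)&(p.min(2)>90)
    P=C[m]; r=least_squares(lambda c:np.hypot(P[:,0]-c[0],P[:,1]-c[1])-32,s[:2],loss="soft_l1"); print("jar",m.sum(),np.round(r.x,1),np.abs(r.fun).mean().round(2))
hsv=cv2.cvtColor(p,cv2.COLOR_RGB2HSV)
m=(d>0)&(abs(C[...,0]-499)<45)&(C[...,1]>-170)&(C[...,1]<-80)&(C[...,2]>86)&(C[...,2]<100)&(hsv[...,1]>50)&(hsv[...,0]<28); r=cv2.minAreaRect(C[m][:,:2].astype(np.float32)); print("block top",m.sum(),r,np.percentile(C[m],[1,99],axis=0).round(1).tolist())
m=(d>0)&(abs(C[...,0]-499)<45)&(abs(C[...,1]+190)<33)&(C[...,2]>87)&(C[...,2]<100);print("sleeve top",cv2.minAreaRect(C[m][:,:2].astype(np.float32)))
# bay/pocket divider wall top
m=(d>0)&(abs(C[...,0]-499)<30)&(abs(C[...,1]+23)<25)&(C[...,2]>28)&(C[...,2]<45)&(hsv[...,0]>100)&(hsv[...,0]<125); print("divider",m.sum(),np.percentile(C[m],[2,50,98],axis=0).round(1).tolist())
E
```

```text
t: 25.3
tool_pos: [0.515, -0.0609, 0.1471]
orientation: [2.206, 2.214, 0.019]
force: [0.7, 0.1, -3.2]
opening: 0.0635
t 25.30 pos [515.  -60.9 147.1] F [ 0.7  0.1 -3.2] open 63.5 q [-0.22 -0.07  1.82  0.    1.37 -0.22]
world d [-16.5   0.9   2.9] zt [ 0.  0. -1.]
total: trans [  1.  -16.4  -3.3] twist [ 0.02   0.003 -0.001]
per row: trans [ 0.1 -2.1 -0.4] twist [ 0.0025  0.0004 -0.0002]
[514.95125741 -60.90530091 147.07503957]
jar 81 [515.7 -60.7] 1.19
jar 102 [516.1 -60.6] 1.24
block top 235 ((503.9392395019531, -127.1136245727539), (60.73381805419922, 60.26059341430664), 0.41385379433631897) [[474.1, -156.6, 86.3], [532.6, -97.5, 94.0]]
sleeve top ((503.69439697265625, -191.17462158203125), (57.83694076538086, 57.28413009643555), 34.71216583251953)
divider 15 [[504.3, -27.7, 28.5], [518.0, -25.3, 34.6], [528.1, -20.6, 39.2]]
```

```bash
python3 -m pendant '[{"translation":[0,-7,0],"twist":[0.01,0.002,0],"grip":-1},{"translation":[0,-6,0],"twist":[0.01,0.001,0],"grip":-1},{"translation":[-0.5,-3,1],"twist":[0,0,0],"grip":-1},{"translation":[-0.5,0,2],"twist":[0,0,0],"grip":-1},{"translation":[0,0,2],"twist":[0,0,0],"grip":-1},{"translation":[0,0,0],"twist":[0,0,0],"grip":-1},{"translation":[0,0,0],"twist":[0,0,0],"grip":-1},{"translation":[0,0,0],"twist":[0,0,0],"grip":-1},{"translation":[0,0,0],"twist":[0,0,0],"grip":-1},{"translation":[0,0,0],"twist":[0,0,0],"grip":-1}]' 35; python3 go.py 499 -62 50 0 0.3 8
python3 - <<'E'
from h import *
p,d=robot.read_camera("top"); np.savez("top4.npz",p=p,d=d); C=cloud("top",d)*1000
hsv=cv2.cvtColor(p,cv2.COLOR_RGB2HSV)
for n,y in(("block",-127),("sleeve",-193)):
    m=(d>0)&(abs(C[...,0]-499)<45)&(abs(C[...,1]-y)<35)&(C[...,2]>80)&(C[...,2]<100)
    print(n,m.sum(),cv2.minAreaRect(C[m][:,:2].astype(np.float32)) if m.sum()>5 else "")
m=(d>0)&(C[...,0]>450)&(C[...,0]<550)&(C[...,1]>-25)&(C[...,1]<85)&(C[...,2]>8)&(C[...,2]<22)&(hsv[...,0]>100)&(hsv[...,0]<125); print("pocket rim",cv2.minAreaRect(C[m][:,:2].astype(np.float32)))
cv2.imwrite("pics/t4.png",cv2.resize(p[190:280,290:440,::-1],None,fx=5,fy=5,interpolation=cv2.INTER_CUBIC))
E
```

```text
t: 26.35
tool_pos: [0.4987, -0.0624, 0.1409]
orientation: [-2.216, -2.224, 0.002]
force: [-0.4, -0.3, -2.6]
opening: 0.0632
t 26.35 pos [498.7 -62.4 140.9] F [-0.4 -0.3 -2.6] open 63.2 q [-0.23 -0.08  1.85  0.    1.38 -0.23]
world d [  0.3   0.4 -90.9] zt [ 0.  0. -1.]
total: trans [ 0.3  0.6 90.9] twist [-0.003 -0.001 -0.002]
per row: trans [ 0.   0.1 11.4] twist [-0.0003 -0.0001 -0.0002]
block 238 ((500.56488037109375, -138.09283447265625), (55.32004165649414, 46.029701232910156), 1.186781644821167)
sleeve 27 ((495.6685791015625, -190.50466918945312), (32.790409088134766, 58.72724914550781), 0.2931215763092041)
pocket rim ((498.87725830078125, 24.626073837280273), (81.13581085205078, 95.36980438232422), 1.1758466958999634)
```

View pics/t4.png

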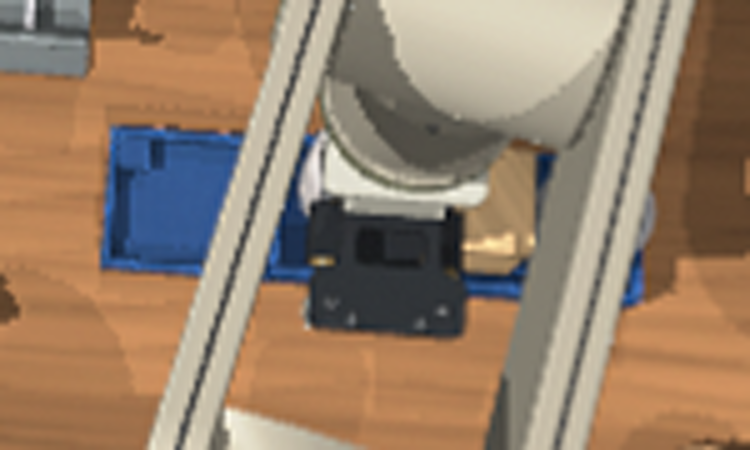

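```bash
python3 -m pendant '[{"translation":[0.3,0.4,8],"twist":[-0.003,-0.001,-0.002],"grip":-1},{"translation":[0,0,14],"twist":[0,0,0],"grip":-1},{"translation":[0,0,16],"twist":[0,0,0],"grip":-1},{"translation":[0,0,16],"twist":[0,0,0],"grip":-1},{"translation":[0,0,11],"twist":[0,0,0],"grip":-1},{"translation":[0,0,6],"twist":[0,0,0],"grip":-1},{"translation":[0,0,3],"twist":[0,0,0],"grip":-1},{"translation":[0,0,2],"twist":[0,0,0],"grip":-1},{"translation":[0,0,1],"twist":[0,0,0],"grip":-1},{"translation":[0,0,0],"twist":[0,0,0],"grip":-1}]' 35; python3 go.py 499 -62 50 0 0.3 8|head -2
```

```text
t: 27.4
tool_pos: [0.4984, -0.0618, 0.0568]
orientation: [-2.215, -2.228, 0.0]
force: [0.9, -0.3, -2.8]
opening: 0.0631
t 27.40 pos [498.4 -61.8  56.8] F [ 0.9 -0.3 -2.8] open 63.1 q [-0.23  0.01  1.92 -0.    1.21 -0.23]
world d [ 0.6 -0.2 -6.8] zt [ 0.  0. -1.]
```

```bash
python3 -m pendant '[{"translation":[0,0.4,2],"twist":[0,0,0],"grip":-1},{"translation":[0,0,2],"twist":[0,0,0],"grip":-1},{"translation":[0,0,2],"twist":[0,0,0],"grip":-1},{"translation":[0,0,2],"twist":[0,0,0],"grip":-1},{"translation":[0,0,1],"twist":[0,0,0],"grip":-1},{"translation":[0,0,1],"twist":[0,0,0],"grip":-1},{"translation":[0,0,0.7],"twist":[0,0,0],"grip":-1},{"translation":[0,0,0.7],"twist":[0,0,0],"grip":-1},{"translation":[0,0,0],"twist":[0,0,0],"grip":-1},{"translation":[0,0,0],"twist":[0,0,0],"grip":-1}]' 35; python3 go.py 499 -62 50 0 0.3 8|head -2
```

```text
t: 28.4
tool_pos: [0.5007, -0.0623, 0.0491]
orientation: [2.212, 2.226, 0.002]
force: [-0.0, -0.3, -3.6]
opening: 0.0638
t 28.40 pos [500.7 -62.3  49.1] F [-0.  -0.3 -3.6] open 63.8 q [-0.23  0.02  1.92 -0.    1.19 -0.23]
world d [-1.7  0.3  0.9] zt [ 0.  0. -1.]
```

```bash
python3 -m pendant '[{"translation":[0,-1,1],"twist":[0.003,0,0],"grip":-1},{"translation":[0,-1,1],"twist":[0,0,0],"grip":-1},{"translation":[0,-0.5,1],"twist":[0,0,0],"grip":-1},{"translation":[0,-0.5,1],"twist":[0,0,0],"grip":-1},{"translation":[0,0,1],"twist":[0,0,0],"grip":-1},{"translation":[0,0,0.7],"twist":[0,0,0],"grip":-1},{"translation":[0,0,0],"twist":[0,0,0],"grip":-1},{"translation":[0,0,0],"twist":[0,0,0],"grip":-1},{"translation":[0,0,0],"twist":[0,0,0],"grip":-1},{"translation":[0,0,0],"twist":[0,0,0],"grip":-1}]' 35; python3 go.py 499 -62 50 0 0.3 8|head -2
```

```text
t: 29.4
tool_pos: [0.5007, -0.0624, 0.049]
orientation: [2.211, 2.225, 0.003]
force: [-1.0, 0.4, 0.8]
opening: 0.0638
t 29.40 pos [500.7 -62.4  49. ] F [-1.   0.4  0.8] open 63.8 q [-0.23  0.02  1.93 -0.    1.19 -0.23]
world d [-1.7  0.4  1. ] zt [ 0.  0. -1.]
```

```bash
python3 -m pendant '[{"translation":[0,0,0],"twist":[0,0,0],"grip":0.45},{"translation":[0,0,0],"twist":[0,0,0],"grip":0.6},{"translation":[0,0,0],"twist":[0,0,0],"grip":0.9},{"translation":[0,0,0],"twist":[0,0,0],"grip":1},{"translation":[0,0,-10],"twist":[0,0,0],"grip":1},{"translation":[0,0,-25],"twist":[0,0,0],"grip":1},{"translation":[0,0,-30],"twist":[0,0,0],"grip":1},{"translation":[0,0,-25],"twist":[0,0,0],"grip":1},{"translation":[10,0,-15],"twist":[0,0,-0.05],"grip":1},{"translation":[25,-5,0],"twist":[0,0,-0.05],"grip":1}]' 40; python3 go.py 412.3 185.2 100 0 28.8 9 L
```

```text
t: 30.4
tool_pos: [0.4942, -0.0289, 0.1613]
orientation: [2.097, 2.331, 0.004]
force: [-0.2, 0.0, 0.8]
opening: 0.0929
t 30.40 pos [494.2 -28.9 161.3] F [-0.2  0.   0.8] open 92.9 q [-0.16 -0.13  1.85 -0.    1.41 -0.27]
world d [-81.9 214.1 -61.3] zt [ 0.  0. -1.]
total: trans [221.8 -59.3  60.3] twist [ 0.006  0.004 -0.397]
per row: trans [25.6 -2.2  6.8] twist [ 0.0006  0.0005 -0.0441]
L 0 [25, -7, 7]
L 1 [25, -5, 7]
L 2 [25, -4, 7]
L 3 [25, -3, 7]
L 4 [25, -2, 7]
L 5 [25, -1, 7]
L 6 [25, 0, 7]
L 7 [25, 1, 7]
L 8 [25, 2, 7]
tw [0.001, 0.0, -0.044]
```

```bash
python3 -m pendant '[{"translation":[30,-8,7],"twist":[0.001,0,-0.055],"grip":1},{"translation":[30,-7,7],"twist":[0.001,0,-0.055],"grip":1},{"translation":[30,-5,7],"twist":[0.001,0,-0.055],"grip":1},{"translation":[30,-4,7],"twist":[0.001,0,-0.055],"grip":1},{"translation":[30,-2,7],"twist":[0.001,0,-0.055],"grip":1},{"translation":[24,-1,7],"twist":[0,0,-0.05],"grip":1},{"translation":[14,0,6],"twist":[0,0,-0.03],"grip":1},{"translation":[6,0,3],"twist":[0,0,-0.01],"grip":1},{"translation":[0,0,0],"twist":[0,0,0],"grip":1},{"translation":[0,0,0],"twist":[0,0,0],"grip":1}]' 40; python3 go.py 412.3 185.2 20 0 28.8 6
```

```text
t: 31.4
tool_pos: [0.4184, 0.1599, 0.1183]
orientation: [1.612, 2.679, 0.01]
force: [-0.1, 0.2, -0.5]
opening: 0.0932
t 31.40 pos [418.4 159.9 118.3] F [-0.1  0.2 -0.5] open 93.2 q [ 0.26 -0.24  2.03 -0.01  1.34 -0.23]
world d [ -6.1  25.3 -98.3] zt [ 0.  0. -1.]
total: trans [26.1  5.2 98.1] twist [ 0.013  0.01  -0.015]
per row: trans [ 4.3  1.  16.4] twist [ 0.0022  0.0017 -0.0025]
```

```bash
python3 -m pendant '[{"translation":[10,2,2],"twist":[0.006,0.005,-0.007],"grip":1},{"translation":[9,2,4],"twist":[0.006,0.005,-0.007],"grip":1},{"translation":[5,1,6],"twist":[0,0,0],"grip":1},{"translation":[2,0,8],"twist":[0,0,0],"grip":1},{"translation":[0,0,8],"twist":[0,0,0],"grip":1},{"translation":[0,0,5],"twist":[0,0,0],"grip":1},{"translation":[0,0,2],"twist":[0,0,0],"grip":1},{"translation":[0,0,0],"twist":[0,0,0],"grip":1},{"translation":[0,0,0],"twist":[0,0,0],"grip":1},{"translation":[0,0,0],"twist":[0,0,0],"grip":1}]' 40; python3 go.py 412.3 185.2 20 0 28.8 6
```

```text
t: 32.4
tool_pos: [0.411, 0.1852, 0.0802]
orientation: [-1.605, -2.7, 0.0]
force: [-0.3, 0.2, -0.4]
opening: 0.093
t 32.40 pos [411.  185.2  80.2] F [-0.3  0.2 -0.4] open 93.0 q [ 0.31 -0.17  2.04  0.    1.27 -0.19]
world d [  1.3  -0.  -60.2] zt [ 0.  0. -1.]
total: trans [-0.7  1.1 60.2] twist [-0.    -0.    -0.005]
per row: trans [-0.1  0.2 10. ] twist [-0.0001 -0.0001 -0.0008]
```

```bash
python3 -m pendant '[{"translation":[-0.5,1,6],"twist":[0,0,-0.005],"grip":1},{"translation":[-0.3,0.3,10],"twist":[0,0,0],"grip":1},{"translation":[0,0,13],"twist":[0,0,0],"grip":1},{"translation":[0,0,11],"twist":[0,0,0],"grip":1},{"translation":[0,0,7],"twist":[0,0,0],"grip":1},{"translation":[0,0,3],"twist":[0,0,0],"grip":1},{"translation":[0,0,1],"twist":[0,0,0],"grip":1},{"translation":[0,0,0],"twist":[0,0,0],"grip":1},{"translation":[0,0,0],"twist":[0,0,0],"grip":0.5},{"translation":[0,0,0],"twist":[0,0,0],"grip":0.2}]' 40; python3 go.py 412.3 185.2 22 0 28.8 6
```

```text
t: 33.4
tool_pos: [0.4126, 0.185, 0.0245]
orientation: [-1.598, -2.704, 0.001]
force: [-0.7, 0.4, -0.4]
opening: 0.0813
t 33.40 pos [412.6 185.   24.5] F [-0.7  0.4 -0.4] open 81.3 q [ 0.31 -0.08  2.07  0.    1.15 -0.2 ]
world d [-0.3  0.2 -2.5] zt [ 0.  0. -1.]
total: trans [ 0.3 -0.2  2.5] twist [-0.001 -0.     0.   ]
per row: trans [ 0.1 -0.   0.4] twist [-0.0001 -0.0001  0.0001]
```

```bash
python3 -m pendant '[{"translation":[0,0,1],"twist":[0,0,0],"grip":-1},{"translation":[0,0,0],"twist":[0,0,0],"grip":-1},{"translation":[0,0,0],"twist":[0,0,0],"grip":-1},{"translation":[0,0,0],"twist":[0,0,0],"grip":-1},{"translation":[0,0,0],"twist":[0,0,0],"grip":-1},{"translation":[0,0,0],"twist":[0,0,0],"grip":-1},{"translation":[0,0,0],"twist":[0,0,0],"grip":-1},{"translation":[0,0,0],"twist":[0,0,0],"grip":-1},{"translation":[0,0,-3],"twist":[0,0,0],"grip":-1},{"translation":[0,0,-5],"twist":[0,0,0],"grip":-1}]' 45; python3 go.py 499 23.5 90 0 0.3 8 L
```

```text
t: 34.4
tool_pos: [0.4113, 0.1846, 0.0311]
orientation: [-1.597, -2.703, 0.004]
force: [0.4, -0.2, -4.7]
opening: 0.0337
t 34.40 pos [411.3 184.6  31.1] F [ 0.4 -0.2 -4.7] open 33.7 q [ 0.31 -0.09  2.07  0.    1.16 -0.2 ]
world d [  87.7 -161.1   58.9] zt [ 0.  0. -1.]
total: trans [-183.4   -1.   -59. ] twist [-0.003  0.     0.498]
per row: trans [-22.6   4.9  -7.4] twist [-0.0004  0.      0.0622]
L 0 [-23, 0, -7]
L 1 [-23, 1, -7]
L 2 [-23, 3, -7]
L 3 [-23, 4, -7]
L 4 [-22, 6, -7]
L 5 [-22, 7, -7]
L 6 [-21, 8, -7]
L 7 [-21, 10, -7]
tw [-0.0, 0.0, 0.062]
```

```bash
python3 -m pendant '[{"translation":[0,0,-20],"twist":[0,0,0],"grip":-1},{"translation":[-23,0,-20],"twist":[0,0,0.062],"grip":-1},{"translation":[-23,1,-12],"twist":[0,0,0.062],"grip":-1},{"translation":[-23,3,-4],"twist":[0,0,0.062],"grip":-1},{"translation":[-23,4,0],"twist":[0,0,0.062],"grip":-1},{"translation":[-22,6,0],"twist":[0,0,0.062],"grip":-1},{"translation":[-21,7,0],"twist":[0,0,0.062],"grip":-1},{"translation":[-16,8,0],"twist":[0,0,0.05],"grip":-1},{"translation":[-8,4,0],"twist":[0,0,0.03],"grip":-1},{"translation":[-2,2,0],"twist":[0,0,0.02],"grip":-1}]' 45; python3 go.py 499 23.5 70 0 0.3 8 L
```

```text
t: 35.4
tool_pos: [0.4924, 0.0339, 0.0876]
orientation: [-2.201, -2.233, 0.013]
force: [-0.2, 0.5, -5.6]
opening: 0.0337
t 35.40 pos [492.4  33.9  87.6] F [-0.2  0.5 -5.6] open 33.7 q [-0.03 -0.04  1.91 -0.    1.28 -0.05]
world d [  6.6 -10.4 -17.6] zt [ 0.  0. -1.]
total: trans [-10.5   6.6  17.6] twist [-0.01   0.002  0.009]
per row: trans [-1.3  0.8  2.2] twist [-0.0013  0.0002  0.0012]
L 0 [-1, 1, 2]
L 1 [-1, 1, 2]
L 2 [-1, 1, 2]
L 3 [-1, 1, 2]
L 4 [-1, 1, 2]
L 5 [-1, 1, 2]
L 6 [-1, 1, 2]
L 7 [-1, 1, 2]
tw [-0.001, 0.0, 0.001]
```

```bash
python3 -m pendant '[{"translation":[-4,3,2],"twist":[-0.005,0.001,0.005],"grip":-1},{"translation":[-4,2,4],"twist":[-0.005,0.001,0.004],"grip":-1},{"translation":[-2,1,5],"twist":[0,0,0],"grip":-1},{"translation":[-1,0.5,5],"twist":[0,0,0],"grip":-1},{"translation":[0,0,4],"twist":[0,0,0],"grip":-1},{"translation":[0,0,1],"twist":[0,0,0],"grip":-1},{"translation":[0,0,0],"twist":[0,0,0],"grip":-1},{"translation":[0,0,0],"twist":[0,0,0],"grip":-1},{"translation":[0,0,0],"twist":[0,0,0],"grip":-1},{"translation":[0,0,0],"twist":[0,0,0],"grip":-1}]' 45; python3 go.py 498.5 23.5 30 0 0.3 8
python3 - <<'E'
from h import *
for n in("scene","top"):
    p,d=robot.read_camera(n); np.savez(n+"5.npz",p=p,d=d); C=cloud(n,d)*1000; hsv=cv2.cvtColor(p,cv2.COLOR_RGB2HSV)
    s=robot.read_state()["tool_pos"]*1000
    m=(d>0)&(abs(C[...,0]-s[0])<55)&(abs(C[...,1]-s[1])<60)&(C[...,2]>s[2]-20)&(C[...,2]<s[2]-5)&(hsv[...,1]<70)
    print(n,s,m.sum(),cv2.minAreaRect(C[m][:,:2].astype(np.float32)),np.percentile(C[m],[1,99],axis=0).round(1).tolist())
    u,v=(345,232) if n=="top" else (305,190)
    cv2.imwrite(f"pics/{n}5.png",cv2.resize(p[v-45:v+45,u-50:u+50,::-1],(400,360),interpolation=cv2.INTER_CUBIC))
cv2.imwrite("pics/both5.png",np.hstack([cv2.imread("pics/top5.png"),cv2.imread("pics/scene5.png")]))
E
```

```text
t: 36.4
tool_pos: [0.4974, 0.0249, 0.0636]
orientation: [-2.209, -2.23, 0.001]
force: [0.1, 0.5, -6.0]
opening: 0.0337
t 36.40 pos [497.4  24.9  63.6] F [ 0.1  0.5 -6. ] open 33.7 q [-0.05 -0.01  1.93  0.    1.23 -0.06]
world d [  1.1  -1.4 -33.6] zt [ 0.  0. -1.]
total: trans [-1.5  1.2 33.6] twist [-0.002 -0.002  0.004]
per row: trans [-0.2  0.1  4.2] twist [-0.0003 -0.0002  0.0005]
scene [497.41504047  24.92630281  63.68276272] 173 ((499.7364196777344, 13.275808334350586), (59.61203384399414, 66.0380859375), 89.34818267822266) [[468.6, -16.4, 43.8], [532.2, 41.6, 57.9]]
top [497.41622001  24.91039906  63.64452331] 41 ((486.9940185546875, 16.169769287109375), (43.12653732299805, 100.11134338378906), 0.4093354046344757) [[465.2, -33.6, 45.0], [507.3, 66.3, 56.9]]
```

View pics/both5.png

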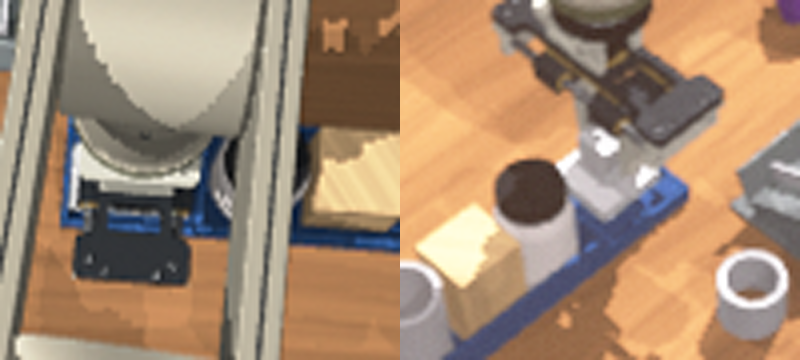

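```bash
python3 -m pendant '[{"translation":[-1.2,1,2],"twist":[-0.002,-0.002,0.004],"grip":-1},{"translation":[-1,0.6,3],"twist":[0,0,0],"grip":-1},{"translation":[-0.4,0,4],"twist":[0,0,0],"grip":-1},{"translation":[0,0,4],"twist":[0,0,0],"grip":-1},{"translation":[0,0,2],"twist":[0,0,0],"grip":-1},{"translation":[0,0,1],"twist":[0,0,0],"grip":-1},{"translation":[0,0,0],"twist":[0,0,0],"grip":-1},{"translation":[0,0,0],"twist":[0,0,0],"grip":-1},{"translation":[0,0,0],"twist":[0,0,0],"grip":-1},{"translation":[0,0,0],"twist":[0,0,0],"grip":-1}]' 45; python3 go.py 498.7 23.2 30 0 0.3 8
```

```text
t: 37.5
tool_pos: [0.4991, 0.022, 0.0461]
orientation: [2.216, 2.227, -0.001]
force: [-0.1, -1.3, -5.9]
opening: 0.0338
t 37.50 pos [499.1  22.   46.1] F [-0.1 -1.3 -5.9] open 33.8 q [-0.06  0.02  1.94 -0.    1.19 -0.06]
world d [ -0.4   1.2 -16.1] zt [ 0.  0. -1.]
total: trans [ 1.2 -0.4 16.1] twist [-0.  0. -0.]
per row: trans [ 0.2 -0.1  2. ] twist [-0.      0.0001 -0.    ]
```

```bash
python3 -m pendant '[{"translation":[0.8,-0.4,1],"twist":[0,0,0],"grip":-1},{"translation":[0.4,-0.2,2],"twist":[0,0,0],"grip":-1},{"translation":[0,0,2],"twist":[0,0,0],"grip":-1},{"translation":[0,0,2],"twist":[0,0,0],"grip":-1},{"translation":[0,0,2],"twist":[0,0,0],"grip":-1},{"translation":[0,0,1],"twist":[0,0,0],"grip":-1},{"translation":[0,0,0.5],"twist":[0,0,0],"grip":-1},{"translation":[0,0,0],"twist":[0,0,0],"grip":-1},{"translation":[0,0,0],"twist":[0,0,0],"grip":-1},{"translation":[0,0,0],"twist":[0,0,0],"grip":-1}]' 45; python3 go.py 498.7 23.2 30 0 0.3 8
```

```text
t: 38.5
tool_pos: [0.4986, 0.0233, 0.0348]
orientation: [2.216, 2.227, -0.0]
force: [0.5, -0.2, -4.5]
opening: 0.034
t 38.50 pos [498.6  23.3  34.8] F [ 0.5 -0.2 -4.5] open 34.0 q [-0.06  0.03  1.94 -0.    1.17 -0.06]
world d [ 0.1 -0.1 -4.8] zt [ 0.  0. -1.]
total: trans [-0.1  0.1  4.8] twist [ 0.  0. -0.]
per row: trans [-0.   0.   0.6] twist [ 0.      0.0001 -0.    ]
```

Well aligned, at or below the rim, no contact. Continuing to the floor.

```bash
python3 -m pendant '[{"translation":[0,0,1.5],"twist":[0,0,0],"grip":-1},{"translation":[0,0,1.5],"twist":[0,0,0],"grip":-1},{"translation":[0,0,1.5],"twist":[0,0,0],"grip":-1},{"translation":[0,0,1],"twist":[0,0,0],"grip":-1},{"translation":[0,0,1],"twist":[0,0,0],"grip":-1},{"translation":[0,0,1],"twist":[0,0,0],"grip":-1},{"translation":[0,0,0.5],"twist":[0,0,0],"grip":-1},{"translation":[0,0,0],"twist":[0,0,0],"grip":-1},{"translation":[0,0,0],"twist":[0,0,0],"grip":-1},{"translation":[0,0,0],"twist":[0,0,0],"grip":-1}]' 45; python3 go.py 498.7 23.2 30 0 0.3 8
```

```text
t: 39.5
tool_pos: [0.4991, 0.0233, 0.0296]
orientation: [2.215, 2.227, -0.0]
force: [-2.3, 0.2, -1.7]
opening: 0.0335
t 39.50 pos [499.1  23.3  29.6] F [-2.3  0.2 -1.7] open 33.5 q [-0.06  0.04  1.94 -0.    1.15 -0.06]
world d [-0.4 -0.1  0.4] zt [ 0.  0. -1.]
total: trans [-0.1 -0.4 -0.4] twist [0.    0.001 0.   ]
per row: trans [-0.  -0.1 -0. ] twist [0.     0.0001 0.    ]
```

```bash
python3 -m pendant '[{"translation":[0,-0.3,1],"twist":[0,0,0],"grip":-1},{"translation":[0,0,1],"twist":[0,0,0],"grip":-1},{"translation":[0,0,1],"twist":[0,0,0],"grip":-1},{"translation":[0,0,0],"twist":[0,0,0],"grip":-1},{"translation":[0,0,0],"twist":[0,0,0],"grip":-0.2},{"translation":[0,0,0],"twist":[0,0,0],"grip":0},{"translation":[0,0,0],"twist":[0,0,0],"grip":0.2},{"translation":[0,0,0],"twist":[0,0,0],"grip":0.4},{"translation":[0,0,-5],"twist":[0,0,0],"grip":0.5},{"translation":[0,0,-15],"twist":[0,0,0],"grip":0.5}]' 45; python3 go.py 498.7 23.2 30 0 0.3 8|head -1
python3 -m pendant '[{"translation":[0,0,-25],"twist":[0,0,0],"grip":0.5},{"translation":[0,0,-30],"twist":[0,0,0],"grip":0.5},{"translation":[0,0,-35],"twist":[0,0,0],"grip":0.5},{"translation":[20,-10,-30],"twist":[0,0,0],"grip":0.5},{"translation":[40,-15,-10],"twist":[0,0,0],"grip":0.5},{"translation":[40,-20,0],"twist":[0,0,0],"grip":0.5},{"translation":[40,-20,0],"twist":[0,0,0],"grip":0.5},{"translation":[40,-20,0],"twist":[0,0,0],"grip":0.5},{"translation":[40,-20,0],"twist":[0,0,0],"grip":0.5},{"translation":[20,-10,0],"twist":[0,0,0],"grip":0.5}]'
python3 - <<'E'
from h import *
for n in("scene","top"):
    p,d=robot.read_camera(n); np.savez(n+"6.npz",p=p,d=d); C=cloud(n,d)*1000; hsv=cv2.cvtColor(p,cv2.COLOR_RGB2HSV)
    g=(d>0)&(abs(C[...,0]-499)<45)&(hsv[...,1]<70)
    m=g&(C[...,1]>-20)&(C[...,1]<70)&(C[...,2]>12)&(C[...,2]<28)
    print(n,"plate",m.sum(),cv2.minAreaRect(C[m][:,:2].astype(np.float32)),"z corners")
    P=C[m]; A=np.c_[P[:,:2]-[499,23],np.ones(len(P))]; 
    P=P[abs(P[:,2]-np.median(P[:,2]))<3]; A=np.c_[P[:,:2]-[499,23],np.ones(len(P))]; print("  plane",np.linalg.lstsq(A,P[:,2],rcond=None)[0].round(3))
    m=(d>0)&(abs(C[...,0]-499)<30)&(abs(C[...,1]-23)<35)&(C[...,2]>50)&(C[...,2]<75); print("  grip top",m.sum(),cv2.minAreaRect(C[m][:,:2].astype(np.float32)),np.median(C[m][:,2]))
    for nm,y in(("jar",-62),("block",-127),("sleeve",-191)):
        m=(d>0)&(abs(C[...,0]-499)<45)&(abs(C[...,1]-y)<31)&(C[...,2]>84)&(C[...,2]<115); print("  ",nm,np.percentile(C[m],[2,50,98],axis=0).round(1).tolist())
    u,v=(363,228) if n=="top" else (290,210)
    cv2.imwrite(f"pics/{n}6.png",cv2.resize(p[v-70:v+70,u-70:u+70,::-1],(400,400),interpolation=cv2.INTER_CUBIC))
cv2.imwrite("pics/both6.png",np.hstack([cv2.imread("pics/top6.png"),cv2.imread("pics/scene6.png")]))
E
```

```text
t: 40.5
tool_pos: [0.4999, 0.0232, 0.0497]
orientation: [2.215, 2.227, 0.0]
force: [0.3, -0.3, 0.0]
opening: 0.0685
t 40.50 pos [499.9  23.2  49.7] F [ 0.3 -0.3  0. ] open 68.5 q [-0.06  0.01  1.93 -0.    1.19 -0.06]
t: 41.5
tool_pos: [0.3835, 0.2689, 0.1931]
orientation: [2.22, 2.213, 0.018]
force: [-0.7, 0.4, -0.3]
opening: 0.07
scene plate 200 ((500.24346923828125, 26.981159210205078), (84.71492004394531, 77.71536254882812), 86.16416931152344) z corners
  plane [ 1.0000e-03 -1.8000e-02  1.8395e+01]
  grip top 153 ((502.3114929199219, 23.955135345458984), (36.239200592041016, 48.53205108642578), 1.3549953699111938) 59.91791702900895
   jar [[477.3, -90.1, 85.3], [506.6, -66.2, 104.3], [529.9, -37.6, 108.9]]
   block [[476.2, -156.2, 84.5], [505.0, -128.3, 89.5], [531.2, -97.9, 94.4]]
   sleeve [[474.5, -219.4, 84.2], [504.0, -190.8, 88.9], [531.1, -163.1, 93.9]]
top plate 385 ((498.2967529296875, 25.850784301757812), (80.6922378540039, 85.47050476074219), 0.5294561982154846) z corners
  plane [5.0000e-03 2.0000e-03 1.7639e+01]
  grip top 218 ((499.857177734375, 23.7943115234375), (34.49586486816406, 45.752933502197266), 0.9453617930412292) 59.79201810090851
   jar [[474.0, -86.9, 95.3], [499.0, -61.6, 103.8], [525.1, -36.5, 108.9]]
   block [[473.4, -155.0, 84.6], [499.8, -126.6, 88.9], [527.5, -97.8, 93.9]]
   sleeve [[472.4, -218.8, 84.9], [499.3, -191.8, 88.6], [529.0, -163.0, 93.5]]
```

View pics/both6.png

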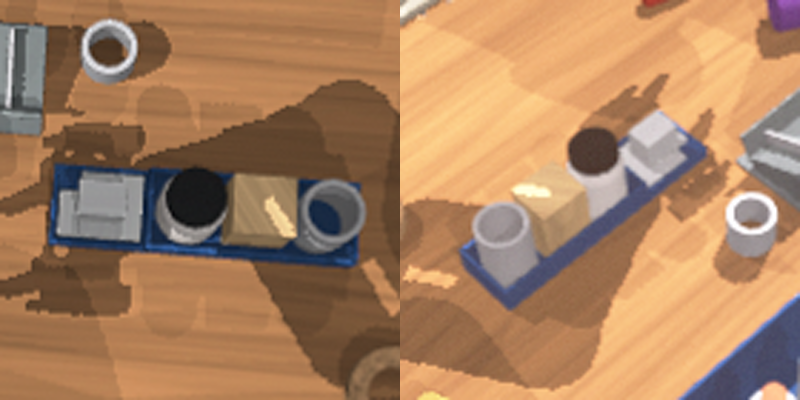

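The picture shows the row of jar (195,205), block (260,210) and sleeve (330,215) in the bay, with the plate at (105,205) in the pocket and its notch at the filled corner. The measured heights match full seating, so I'm handing in.

```bash
python3 -c "
from plant import robot
print(robot.read_state()['t'],robot.close_job())"
```

```text
the job is handed in; nothing more can be done
41.6 None
```

The sleeve, block and jar now stand upright in one row in the long bay. The plate lies flat in the end pocket with its cut corner at the filled corner. I handed the job in at 41.6 s.

**Order and handling:** I packed the sleeve first, then the block, jar and plate. Each was lowered until the wrist force showed the floor carrying it, and only then released.

**Last checks (top camera, reading about 1.4 mm low and corrected for it):**

| Item | Measured top, mm above bench | Expected, mm |
|---|---|---|
| Sleeve | 90 | 90 |
| Block | 90.3 | 90 |
| Jar cap | 105 | 105 |
| Plate surface | 19.0 | 19 |
| Plate grip block | 61.2 | 61 |

The fitted slope of the plate's top face was at most about 1°, so it is flat within the measurement. The arm was clear of everything at hand-in.

**What disagreed:**
- The scene camera read 2–4 mm further in +x than the top camera and the arm. I used the top camera and the arm for x.
- The first close on the sleeve was about 5 mm off centre. I corrected it before lifting.
- The block and jar touched down about 3–4 mm higher on the arm's scale than I had predicted. The camera heights show both on the floor.

I saw no contact with the other things on the bench, but I did not re-measure each of them at the end.

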